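# Pack a meal set on its template: slide the box home, chock and lay the can

### The arm

A 7-joint arm with a two-finger parallel gripper is mounted at the origin on the work surface. World frame = base frame: x ahead of the robot, y to its left, z up, the work surface at z = 0. Lengths are in m, angles in degrees, forces in N, time in s.
With the tool pointing down it reaches from about 0.425 to 0.875 m from the base axis. Payload 4.7 kg.
Tool frame: the origin (TCP) lies at the very end of the fingers, on their centre line; the grasp point (between the pads) lies 19 mm behind it; z points along the fingers, y is the direction in which the jaws open and shut (so a half turn about z gives the same grasp; the last joint's range is limited). The gripper opens to 87 mm and grips with 3 to 60 N. Pads are 19 mm wide; open, the fingers measure 117 mm over their backs; the gripper's body (75 mm by 190 mm) begins 51 mm behind the grasp point.
Start: joints at [72.428, 18.392, -4.016, 83.108, 1.295, 78.541, -3.26], TCP at [0.205, -0.617, 0.202] pointing down, gripper open.
Joint ranges: [-163.93, 163.93], [-17.29, 119.83], [-79.2, 71.16], [3.27, 140.29], [-89.18, 269.18], [5.43, 117.66], [-154.24, 154.24]. Speed limits (degrees/s): [147.25, 147.25, 180, 180, 180, 180, 180].

### API

Orientations are given as [roll, pitch, yaw] about the fixed x, y, z axes, in that order (R = Rz(yaw) Ry(pitch) Rx(roll)).
In Python, from cell import * gives the robot as it stands.
- The arm moves only by the tool arm_command, never from a script. Its argument "targets" is a list that holds one entry, the list of rows, each a list of 7 numbers: the shift along the tool's x, y, z in m, then the turn, a rotation vector about the tool's x, y, z in degrees, then the gripper's target within -1 to 1 (shut at 1, half-way at 0, fully open at -1). In form: [[[tx, ty, tz, rx, ry, rz, claw], ...]]. A call has 1 to 10 rows; each row is the pose to reach, as a shift and turn from the pose commanded when the call began, along the tool's axes at that moment; what a row does not reach only later rows make up. A row lasts 1/10 s, in which the tool goes at most 50 mm and 8.59 degrees, less where a joint would pass 70% of its speed; a pose out of reach is approached as far as the arm can. A call with a gripper value outside its range is refused whole. The fingers move at their own pace and stop on an object; "newtons" is the grip in N (left out, the last holds). Time passes only in rows, so rows that repeat a pose let the fingers close. It gives the time, the measured TCP pose, the force and the opening at its end, in the units of the state.
- get_obs(): the state, without advancing time (a new reading comes with each control period).
- read_camera(name): name is "scene" or "top" or "wrist"; returns a dict with "img" (400x640x3 uint8, red, green, blue), "z_map" (400x640 float32, m along the optical axis (not along the pixel's ray), 0 where there is no reading), "K" (3x3 intrinsics, pixels), "origin" and "attitude" of the camera in the world. Camera axes: x right, y down, z forward; pixel columns grow to the right and rows downward; lengths in m; the calibration is good to about 2 mm. A picture is of the moment at which its call begins.
- sign_off(): hands the job in, once; it reports no verdict.
Trained networks look in the newest picture that a camera, given by its name, has taken for a name from the list of things; names that differ only in an ending like _2 or _b are one class to them, and where a whole thing is asked for, a point or a joint stands for the part that bears it (a point fixed in the world has none). Each returns a list of dicts, best first, with "conf" (0 to 1); they miss things now and then, are a little off and sometimes report something else, mostly with a low value. They report only what shows in the picture. A call takes as long as a camera call. They do not tell look-alikes from the thing itself.
- search_frame(thing, camera): "position" ([column, row] in pixels, amid what is visible of it).
The state is a dict: "time_s": time; "qpos": joint angles; "joint_velocities": joint speeds; "effort": joint torques, N m; "tool_pos": TCP position; "tool_rot": TCP orientation; "force": force on the tool from outside, world axes, zero at the start; "wrist_torque": the same for the moment, N m; "grip_width": finger opening in m.
Only numpy, scipy, OpenCV 4.12 (cv2) and the standard library are available. Lean on these libraries where they do the work, as an engineer would, in place of code of your own. Each camera call takes 0.05 s, during which the arm holds its last target.

### The job

Make up the meal set on the white packing board to match its green outlines: first slide the sealed meal box, gently and without tipping it, squarely home into the corner against both metal stops. Then set the orange U-shaped can stop flat in its outline on the pale grey ramp, prongs pointing up the slope, and only after that lay the red can across the ramp in its outline, resting against the prongs so that it cannot roll down. Leave everything else on the table where it is.

Things in the scene. Friction and masses are not known exactly. Their poses are not given: they have to be found in the camera images.
- board: White fixed packing board, 300 mm along x (-150 to 150), 460 mm along y (-220 to 240), flat top 10 mm up. Origin on the table, z up, x away from the robot within 0.15 rad. Flat part y -195 to 90 with two aluminium stops rising 22 mm: inner faces at x = 135 (far stop, y -220 to 80) and y = -195 mm (side stop, x -147 to 135). Pale grey ramp beyond y = 90. Green outlines are only drawn.
- box_home (a point): Centre of the meal box's rectangle on the flat top (board frame x 75, y -115, z 10 mm): the box's origin is here when it is flush against both stops. Axes as the board's.
- stop_home (a point): Where the can stop's origin belongs, on the ramp's surface in the middle of the U outline. Axes level, as the board's. The grey ramp spans board y 90 to 240, x -140 to 130 mm, rises towards +x at 5 degrees (0.087 rad), its surface 23.8 mm above the table at x = -5; its low end is open.
- can_home (a point): Where the can's centre belongs: 26.5 mm (square to the ramp) above the ramp's surface, centre of its rectangle, uphill of the U outline. Axes as the board's. A can lying here touches the prong ends of a can stop at stop_home.
- meal_box: Sealed white meal box, coloured compartments on top, 120 (x) by 160 (y) by 45 mm high, 0.3 to 0.6 kg, flat sides, too wide to grasp. Origin at the centre of its underside. Starts skewed on the board's flat part, 25 to 65 mm short of home both ways, yaw within 0.3 rad of the board's. Slides at 2 to 5 N, may take 14 N to start; a push above 50 N crushes it.
- can_stop: Orange U-shaped chock lying flat left or right of the board, 53 (x) by 130 mm (y), 0.22 kg, yaw within 0.6 rad. Origin at its underside. Cross bar, to be grasped at y = 0: centred on x = -22.5, 16 mm thick along x, 26 mm high. Two prongs 30 mm wide and high at |y| 35 to 65 run to x = +30.5 mm, 70 mm gap between them for a finger. x points from bar to prong ends. Friction holds it on the ramp.
- stop_horns (a point): Point on the can stop midway between its prong ends (x = 30.5, y = 0, z = 15 mm in its frame).
- can: Red drink can, closed, 53 mm diameter, 115 mm long, 0.2 to 0.35 kg, rigid. Origin at its centre, axis along its y; it lies level on the can rest. It rolls freely: let go on the ramp with nothing below it, it rolls off.
- can_rest: Dark steel fixed rest under the can, 80 by 104 by 22 mm, two rails along its y, 18 mm either side of the middle, top 22 mm above the table. Origin under its centre. The can's centre starts 44.5 mm above the table. It stands left or right of the board, on the side where the can stop is not.
- sauce_pot: White sauce pot with a red lid, 51 mm wide, 33 mm high, already placed on the board's circle (board frame x -105, y -155 mm). Leave alone. Origin under its centre.
- spare_pot: Loose sauce pot with a green lid, 51 mm wide, 33 mm high, left of the robot. Leave alone. Origin under its centre.
- spare_can: Blue can standing upright, 53 mm wide, 115 mm high, at the far left. Leave alone. Origin under its centre.
- box_stack_far: Stack of two packed meal boxes, 120 by 160 by 90 mm, beyond the board. Leave alone. Origin under its centre.
- box_stack_right: Stack of three packed meal boxes, 120 by 160 by 135 mm, at the far right of the table. Leave alone. Origin under its centre.
- oil_bottle: Yellow bottle 60 mm wide, 170 mm high, beyond the board. Leave alone. Origin under its centre.
- ladle: Steel serving spoon 160 mm long lying near the robot at right. Leave alone. Origin under the middle of its length.
Not all that is in view belongs to the job. Leave any yellow look-alike of the meal_box alone.

How it is judged:
By the outcome, as a careful person would: the job done as asked, in the order asked, and still so for the second after the job is handed in, with the robot touching nothing.
It also fails if it takes over 72 s, if anything falls off the work surface, if the arm or the gripper's body presses on something with over 40 N, if the wrist force passes 120 N, or if a joint passes its speed limit or range.

## Working session

There is one attempt and no reset: what is moved stays moved. The work goes in short steps, Python scripts to look and compute and a tool call to move; the robot and the scene stay as the last step left them, time stands still between calls to the robot, and variables do not carry over. Pictures are saved under pics/ and viewed, and the job is handed in when it is done.

Besides the shell and the picture viewer there is one more tool, called as name(argument=value, ...) on one line, values as JSON. arm_command: Moves the arm, as the interface text tells. Its arguments: {"type":"object","properties":{"targets":{"type":"array","items":{"type":"array","items":{"type":"array","items":{"type":"number"}}}},"newtons":{"type":"number"}},"required":["targets"]}

```bash
ls; mkdir -p pics
python3 - <<'E'
from cell import *
import cv2
print(get_obs())
for n in ["scene","top","wrist"]:
    c=read_camera(n); cv2.imwrite(f"pics/{n}0.png",c["img"][:,:,::-1]); print(n,c["K"].tolist(),c["origin"],c["attitude"])
E
```

```text
pics
{'time_s': 0.0, 'qpos': array([72.42815742, 18.4394658 , -4.01551114, 83.17488779,  1.29564954,
       78.53955136, -3.2600152 ]), 'joint_velocities': array([ 0.06850115,  0.1194809 ,  0.04910675, -0.0556115 , -0.02878752,
        0.0248219 ,  0.05834048]), 'effort': array([-5.63802660e-04, -4.91289818e+01, -4.04384863e-01, -3.12525916e+01,
       -6.38285000e-02,  4.36381018e-02,  1.84329087e-04]), 'tool_pos': array([ 0.20471462, -0.61630474,  0.20105706]), 'tool_rot': array([-1.79891373e+02,  6.32830701e-03,  1.83816931e+01]), 'force': array([-0.2228323 ,  0.66874755, -0.48445007]), 'wrist_torque': array([ 0.00510893,  0.02805223, -0.02514001]), 'grip_width': 0.08709900105011875}
scene [[455.0843352234298, 0.0, 323.04695412832564], [0.0, 455.0843352234298, 202.71643367047736], [0.0, 0.0, 1.0]] [1.15121943 0.35957919 1.24038722] [-1.49417679e+02  7.04258843e-02  1.20982920e+02]
top [[393.3302689246663, 0.0, 318.81935657431814], [0.0, 393.3302689246663, 205.6310875346455], [0.0, 0.0, 1.0]] [0.46503403 0.00461497 1.15477556] [-1.77326069e+02 -7.35504637e-02 -8.98325591e+01]
wrist [[306.7516696149115, 0.0, 321.57239239844824], [0.0, 306.7516696149115, 205.03255907636643], [0.0, 0.0, 1.0]] [ 0.26795306 -0.59370247  0.38465279] [ 1.65735527e+02  1.39736731e-01 -7.16308587e+01]
```

View pics/scene0.png

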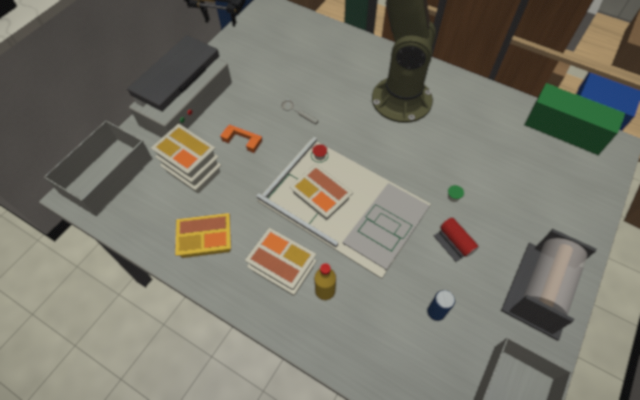

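View pics/top0.png

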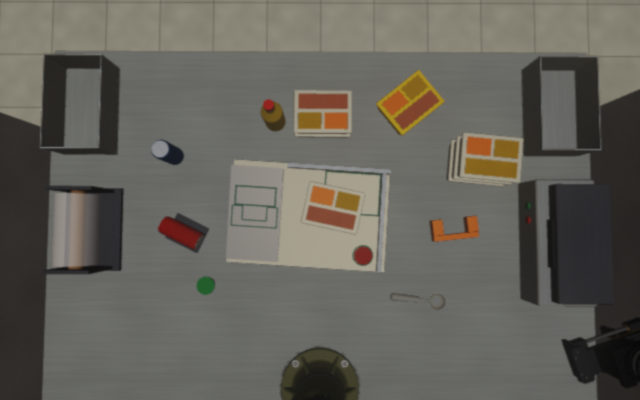

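View pics/wrist0.png

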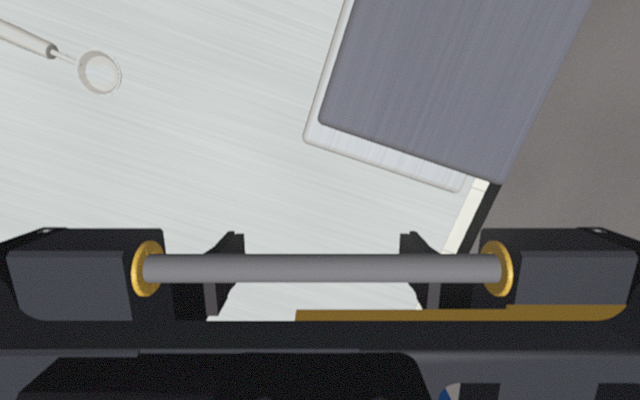

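```bash
cat > h.py <<'E'
from cell import *
import numpy as np, cv2
from scipy.spatial.transform import Rotation as R
def RT(c): return R.from_euler('xyz',c["attitude"],degrees=True).as_matrix(), np.array(c["origin"])
def ray(c,uv,z):
    Rm,o=RT(c); uv=np.atleast_2d(np.array(uv,float)); K=c["K"]
    d=np.c_[(uv[:,0]-K[0,2])/K[0,0],(uv[:,1]-K[1,2])/K[1,1],np.ones(len(uv))]@Rm.T
    return o+d*((z-o[2])/d[:,2])[:,None]
def cloud(c):
    Rm,o=RT(c);K=c["K"];Z=c["z_map"];h,w=Z.shape
    u,v=np.meshgrid(np.arange(w),np.arange(h))
    P=np.stack([(u-K[0,2])/K[0,0]*Z,(v-K[1,2])/K[1,1]*Z,Z],-1)@Rm.T+o
    P[Z<=0]=np.nan
    return P
def proj(c,P):
    Rm,o=RT(c);p=(np.atleast_2d(P)-o)@Rm;K=c["K"]
    return np.c_[p[:,0]/p[:,2]*K[0,0]+K[0,2],p[:,1]/p[:,2]*K[1,1]+K[1,2]]
E
python3 - <<'E'
from h import *
c=read_camera("top"); np.save("top.npy",c,allow_pickle=True)
P=cloud(c)
for n in ["board","meal_box","can_stop","can","can_rest","box_home","stop_home","can_home","stop_horns","sauce_pot"]:
    for r in search_frame(n,"top")[:3]:
        u,v=map(int,np.round(r["position"])); print(n,round(r["conf"],2),np.round(r["position"],1),np.round(P[v,u],3))
for uv in [(234,161),(389,170),(385,271),(227,263)]: print(ray(c,uv,.01))
im=cv2.resize(c["img"][140:290,140:490],None,fx=2.28,fy=2.28,interpolation=cv2.INTER_CUBIC)
cv2.imwrite("pics/topcrop.png",im[:,:,::-1])
c2=read_camera("scene")
np.save("scene.npy",c2,allow_pickle=True)
# height check
for uv in [(400,330),(200,350),(300,240),(330,260)]: print(uv,P[uv[1],uv[0]])
E
```

```text
board 0.7 [294.8 216.3] [0.488 0.073 0.008]
meal_box 0.58 [331.8 207.7] [ 0.51  -0.034  0.055]
meal_box 0.57 [410.  101.2] [ 0.816 -0.256  0.049]
meal_box 0.43 [293. 218.] [0.482 0.078 0.012]
can_stop 0.81 [454.6 232.5] [ 0.443 -0.397 -0.003]
can 0.67 [181.3 233.2] [0.439 0.382 0.07 ]
can_rest 0.68 [188.  223.3] [0.467 0.386 0.003]
can_rest 0.3 [460.6 231.5] [ 0.443 -0.414  0.   ]
box_home 0.81 [296.2 219.7] [0.476 0.069 0.012]
box_home 0.66 [203.3 282.3] [0.301 0.329 0.037]
box_home 0.31 [485.4 158.6] [ 0.636 -0.43   0.135]
stop_home 0.52 [297.5 220.5] [0.476 0.064 0.011]
stop_home 0.23 [454.2 229. ] [ 0.452 -0.392  0.004]
can_home 0.68 [295.  219.3] [0.479 0.073 0.008]
stop_horns 0.67 [451.1 233. ] [ 0.44  -0.385 -0.001]
stop_horns 0.19 [181.  234.1] [0.437 0.381 0.073]
stop_horns 0.19 [428.8 302.1] [ 0.242 -0.314  0.013]
sauce_pot 0.8 [366.  254.9] [ 0.378 -0.13   0.04 ]
sauce_pot 0.39 [167.  151.6] [0.656 0.409 0.112]
[[0.64859899 0.25206395 0.01      ]]
[[ 0.62350955 -0.20178997  0.01      ]]
[[ 0.32983254 -0.18863342  0.01      ]]
[[0.35155774 0.26845487 0.01      ]]
(400, 330) [ 0.15915532 -0.2328083   0.00068901]
(200, 350) [0.10097057 0.34482421 0.00152465]
(300, 240) [0.41862808 0.05747687 0.01301409]
(330, 260) [ 0.36061618 -0.02966211  0.00548107]
```

View pics/topcrop.png

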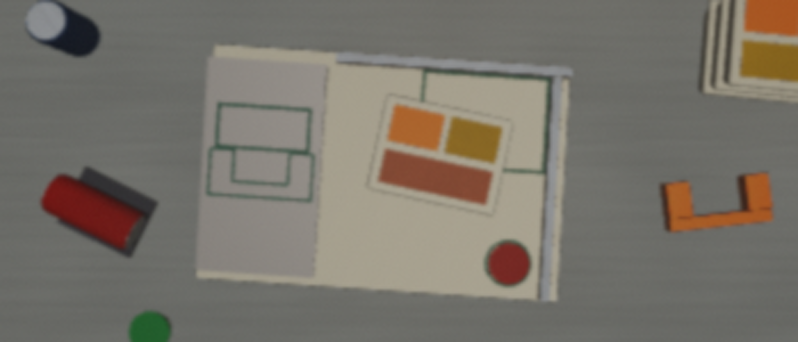

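Run:
```python
from h import *
c=np.load("top.npy",allow_pickle=True).item(); P=cloud(c); img=c["img"]
Z=P[:,:,2]; hsv=cv2.cvtColor(img,cv2.COLOR_RGB2HSV)
def rect(mask,z,name):
    v,u=np.nonzero(mask); W=ray(c,np.c_[u,v],z)[:,:2].astype(np.float32)
    (cx,cy),(w,h),a=cv2.minAreaRect(W); print(name,len(u),"rect",round(cx,4),round(cy,4),round(w,4),round(h,4),round(a,2),"mean",W.mean(0))
    return W
m=(Z>0.042)&(Z<.07); m[:, :290]=0;m[:,385:]=0;m[:175]=0;m[244:]=0
m=cv2.morphologyEx(m.astype(np.uint8),cv2.MORPH_OPEN,np.ones((3,3))); n,l,s,ce=cv2.connectedComponentsWithStats(m);k=1+np.argmax(s[1:,4]); rect(l==k,.055,"box")
H,S,V=[hsv[:,:,i].astype(int) for i in range(3)]
m=(H<14)&(S>130)&(V>60); m[:, :415]=0;m[:,500:]=0;m[:205]=0;m[255:]=0
W=rect(m,.026,"stop")
m=((H<8)|(H>172))&(S>130); m[:, 215:]=0;m[:,:140]=0;m[:205]=0;m[260:]=0
W=rect(m,.045,"can")
q=P[m]; print(np.nanpercentile(q[:,2],[5,50,95]))
# green lines
g=(H>55)&(H<100)&(S>40); g[:, :225]=0; g[:,392:]=0; g[:155]=0; g[275:]=0
vis=img.copy(); vis[g]=[255,0,0]
cv2.imwrite("pics/green.png",cv2.resize(vis[140:290,210:410],None,fx=4,fy=4,interpolation=cv2.INTER_NEAREST)[:,:,::-1])
```

```text
box 2403 rect 0.512 -0.0344 0.1593 0.1194 77.86 mean [ 0.51199585 -0.03438948]
stop 613 rect 0.4538 -0.3861 0.0599 0.1329 6.32 mean [ 0.4494376  -0.38679618]
can 731 rect 0.4423 0.397 0.1176 0.0512 63.8 mean [0.4418004  0.39612594]
[0.05389157 0.06624384 0.07179735]
```

View pics/green.png

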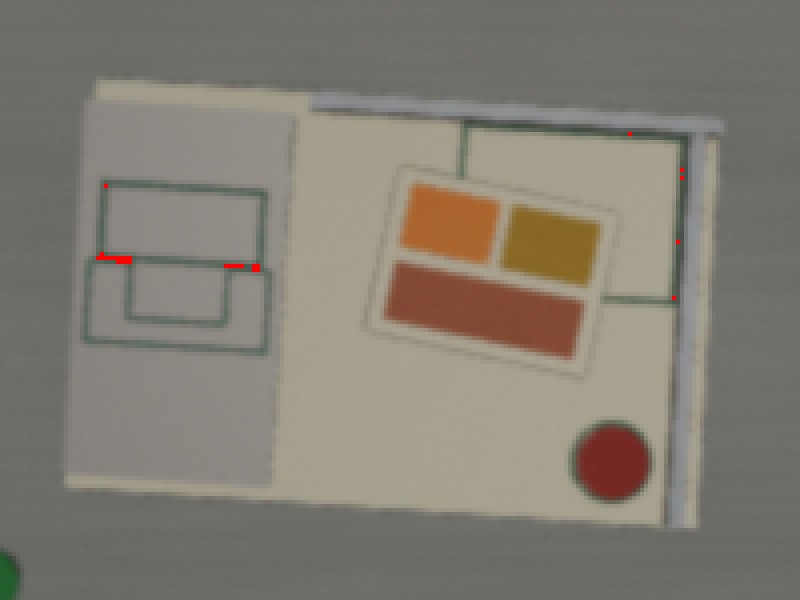

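Run:
```python
from h import *
from scipy.optimize import least_squares
c=np.load("top.npy",allow_pickle=True).item()
px=lambda X,Y:(X/4-.5+210,Y/4-.5+140)
def rz(x): return .0238+(x+.005)*np.tan(.0873)
# (pts, axis, val, z)
L=[((464,130),1,-.035,.01),((462,176),1,-.035,.01),((466,125),0,.135,.01),((683,138),0,.135,.01),((684,145),1,-.195,.01),((674,297),1,-.195,.01),((607,297),0,.015,.01),((670,299),0,.015,.01),
 ((65,488),0,-.15,.01),((660,527),0,-.15,.01),((296,115),1,.09,rz(.13)),((273,485),1,.09,rz(-.14))]
W=[ray(c,px(*l[0]),l[3])[0,:2] for l in L]
def b(p,w):
    cs,sn=np.cos(p[2]),np.sin(p[2]); d=w-p[:2]; return np.array([cs*d[0]+sn*d[1],-sn*d[0]+cs*d[1]])
f=lambda p:[b(p,w)[l[1]]-l[2] for w,l in zip(W,L)]
r=least_squares(f,[.48,.03,.05],loss='soft_l1',f_scale=.002); print(r.x,np.degrees(r.x[2])); print(np.round(np.array(f(r.x))*1000,1))
p=r.x
# outlines on ramp
from math import *
def onramp(uv):
    z=.024
    for i in range(8):
        w=ray(c,uv,z)[0,:2]; q=b(p,w); z=rz(q[0])
    return q
for n,X in dict(canTL=(104,181),canTR=(265,191),canBR=(260,269),canBL=(100,257),U_BL=(85,342),U_BR=(265,353),U_TR=(269,270),U_TL=(90,261),in_BL=(129,318),in_BR=(225,325),in_TL=(131,265),in_TR=(229,268)).items(): print(n,np.round(onramp(px(*X))*1000,1))
bx=np.array([.512,-.0344]); print("box",b(p,bx)*1000)
```

```text
[ 0.48971024  0.02547423 -0.0611336 ] -3.5026975196523136
[ 1.4  0.8 -1.6 -1.   0.2  1.2 -0.6  0.9  1.3  0.8 -2.7 -2.2]
canTL [ 73.6 221.8]
canTR [ 73.9 106.2]
canBR [ 18.  106.4]
canBL [ 19.2 221.7]
U_BL [-42.4 229.1]
U_BR [-42.   99.3]
U_TR [17.7 99.9]
U_TL [ 15.9 228.7]
in_BL [-23.1 198.4]
in_BR [-23.7 129.2]
in_TL [ 14.9 199.1]
in_TR [ 17.3 128.7]
box [ 25.9061713  -58.40057525]
```

```bash
cat >> h.py <<'E'
BP=np.array([.4897,.0255]);BY=np.radians(-3.5)
def b2w(x,y):  # board mm -> world m
    c,s=np.cos(BY),np.sin(BY); return np.array([BP[0]+(c*x-s*y)/1000,BP[1]+(s*x+c*y)/1000])
def w2b(x,y):
    c,s=np.cos(BY),np.sin(BY); d=np.array([x,y])-BP; return np.array([c*d[0]+s*d[1],-s*d[0]+c*d[1]])*1000
def plan(pos,yaw,rpy=None,o=None):
    o=o or get_obs(); R0=R.from_euler('xyz',o["tool_rot"],degrees=True)
    R1=R.from_euler('xyz',rpy if rpy is not None else [180,0,yaw],degrees=True)
    t=R0.inv().apply(np.array(pos)-o["tool_pos"]); rv=(R0.inv()*R1).as_rotvec(degrees=True)
    return np.round(t,4),np.round(rv,2)
def st():
    o=get_obs(); print("t",round(o["time_s"],2),"pos",np.round(o["tool_pos"],4),"rot",np.round(o["tool_rot"],2),"F",np.round(o["force"],1),"w",round(o["grip_width"],4),"bd",np.round(w2b(*o["tool_pos"][:2]),1),"q",np.round(o["qpos"],0)); return o
E
python3 - <<'E'
from h import *
x,y=b2w(30,55); print(x,y); print(plan([x,y,.15],86.5))
E
```

```text
0.5230017136270732 0.07856595772715698
(array([ 0.5212, -0.5597,  0.0521]), array([ 0.000e+00,  1.000e-02, -6.812e+01]))
```

arm_command(targets=[[[0.2,-0.21,0.0,0,0,-30,-1],[0.2,-0.21,0.0,0,0,-30,-1],[0.2,-0.21,0.0,0,0,-30,-1],[0.2,-0.21,0.0,0,0,-30,-1],[0.521,-0.56,0.05,0,0,-68,-1],[0.521,-0.56,0.05,0,0,-68,-1],[0.521,-0.56,0.05,0,0,-68,-1],[0.521,-0.56,0.05,0,0,-68,-1],[0.521,-0.56,0.05,0,0,-68,-1],[0.521,-0.56,0.05,0,0,-68,-1]]])

```text
time_s: 1.75
tool_pos: [0.4138, -0.1618, 0.176]
tool_rot: [179.9, 0.1, 86.5]
force: [2.2, -0.5, 0.7]
grip_width: 0.0873
```

Run:
```python
from h import *
st()
x,y=b2w(30,55); print(plan([x,y,.15],86.5))
```

```text
t 1.75 pos [ 0.4138 -0.1618  0.176 ] rot [1.7994e+02 7.0000e-02 8.6450e+01] F [ 2.2 -0.5  0.7] w 0.0873 bd [ -64.3 -191.6] q [ 51.  -6. -31. 112.  -3.  73.  17.]
(array([0.2467, 0.0941, 0.0257]), array([ 0.06,  0.07, -0.05]))
```

arm_command(targets=[[[0.246,0.094,0.0,0,0,0,-1],[0.246,0.094,0.0,0,0,0,-1],[0.246,0.094,0.0,0,0,0,-1],[0.246,0.094,0.0,0,0,0,-1],[0.246,0.094,0.0,0,0,0,-1],[0.246,0.094,0.0,0,0,0,-1],[0.246,0.094,0.0,0,0,0,-1]]])

```text
time_s: 2.45
tool_pos: [0.5229, 0.0794, 0.1758]
tool_rot: [180.0, -0.1, 86.7]
force: [-0.0, 0.0, -0.6]
grip_width: 0.0871
```

Run:
```python
from h import *
st()
x,y=b2w(30,55); print(plan([x,y,.018],86.5))
c=read_camera("wrist"); np.save("w1.npy",c,allow_pickle=True); cv2.imwrite("pics/w1.png",c["img"][:,:,::-1])
```

```text
t 2.45 pos [0.5229 0.0794 0.1758] rot [ 1.7999e+02 -1.1000e-01  8.6700e+01] F [-0.   0.  -0.6] w 0.0871 bd [29.8 55.8] q [ 33.   8. -48. 101.   6.  73. -20.]
(array([-0.0012,  0.0002,  0.1578]), array([ 0.01, -0.11,  0.2 ]))
```

View pics/w1.png

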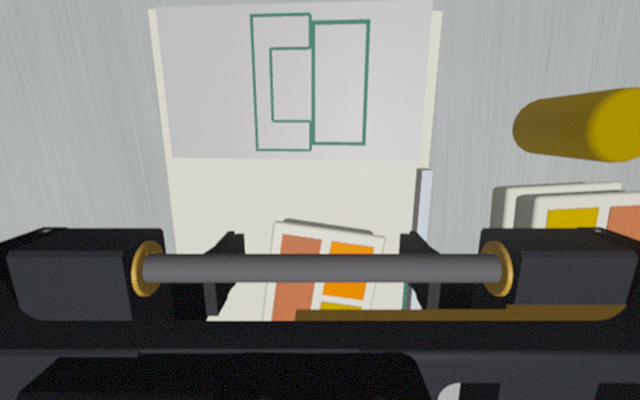

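```bash
python3 - <<'E'
from h import *
c=np.load("w1.npy",allow_pickle=True).item()
hsv=cv2.cvtColor(c["img"],cv2.COLOR_RGB2HSV); g=((hsv[:,:,0]>60)&(hsv[:,:,0]<100)&(hsv[:,:,1]>60)).astype(np.uint8); g[160:]=0
n,l,s,_=cv2.connectedComponentsWithStats(g); print(s[1:6])
def rz(x): return .0238+(x/1000+.005)*np.tan(.0873)
def onr(uv):
    z=.024
    for i in range(8): w=ray(c,uv,z)[0]; q=w2b(*w[:2]); z=rz(q[0])
    return q
v,u=np.nonzero(g); Q=[]
for a,b_ in zip(u,v): Q.append(onr((a,b_)))
Q=np.array(Q); print(np.round(np.percentile(Q,[0,1,99,100],axis=0),1))
import matplotlib if False else None
E
python3 - <<'E'
from h import *
c=np.load("w1.npy",allow_pickle=True).item()
def rz(x): return .0238+(x/1000+.005)*np.tan(.0873)
def onr(uv):
    z=.024
    for i in range(8): w=ray(c,uv,z)[0]; q=w2b(*w[:2]); z=rz(q[0])
    return np.round(q,1)
for n,p in dict(cTL=(314.5,22),cTR=(368,22),cBR=(365.5,143.5),cBL=(314,143.5),UTL=(252,15.5),UTR=(310,15),UBR=(311,150),UBL=(258,150),iTL=(271,48),iBL=(273,121)).items(): print(n,onr(p))
for p in [(151,12),(167,157),(433,20),(420,160),(172,156),(418,160)]: print(p,np.round(w2b(*ray(c,p,.01)[0,:2]),1), onr(p))
im=cv2.resize(c["img"][0:240,130:460],None,fx=2.4,fy=2.4,interpolation=cv2.INTER_CUBIC); cv2.imwrite("pics/w1c.png",im[:,:,::-1])
E
```

```text
cTL [ 21.7 224.3]
cTR [ 73.2 223.2]
cBR [ 75.2 108.5]
cBL [ 20.9 108.1]
UTL [-40.  231.5]
UTR [ 17.3 230.5]
UBR [ 17.6 101.3]
UBL [-40.3 100.7]
iTL [-22.1 201.9]
iBL [-22.6 131.2]
(151, 12) [-144.5  237.8] [-143.7  237.2]
(167, 157) [-145.7   91.8] [-144.9   92. ]
(433, 20) [142.2 231.4] [133.8 223.5]
(420, 160) [140.5  89.4] [132.3  92. ]
(172, 156) [-139.9   93. ] [-138.9   93.2]
(418, 160) [138.2  89.4] [130.2  92. ]  File "<stdin>", line 13
    import matplotlib if False else None
                      ^^
SyntaxError: invalid syntax
```

View pics/w1c.png

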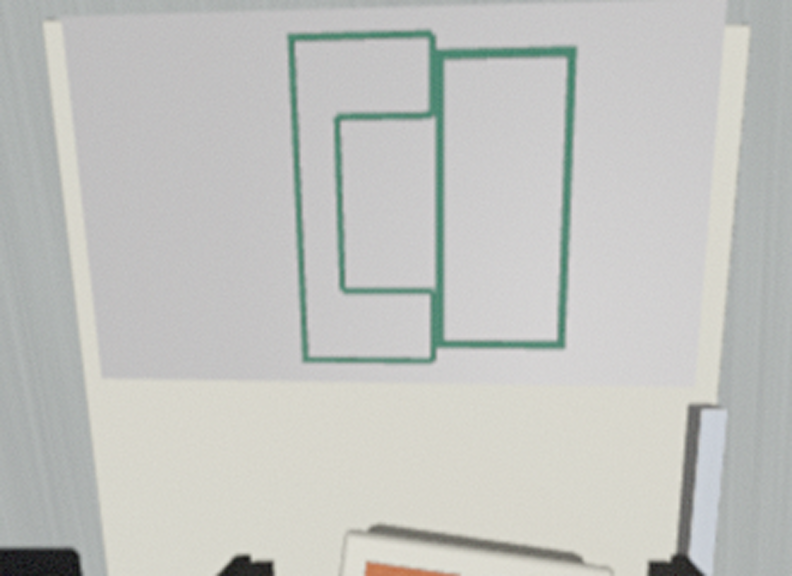

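arm_command(targets=[[[0,0,0.158,0,0,0,-1],[0,0,0.158,0,0,0,-1],[0,0,0.158,0,0,0,-1],[0,0,0.158,0,0,0,-1],[-0.01,0,0.158,0,0,0,-1],[-0.02,0,0.158,0,0,0,-1],[-0.026,0,0.158,0,0,0,-1],[-0.032,0,0.158,0,0,0,-1],[-0.038,0,0.158,0,0,0,-1],[-0.044,0,0.158,0,0,0,-1]]])

```text
time_s: 3.5
tool_pos: [0.5208, 0.0335, 0.0197]
tool_rot: [179.9, -0.1, 86.4]
force: [-1.5, 4.7, 3.9]
grip_width: 0.0867
```

Run:
```python
from h import *
st()
```

```text
t 3.5 pos [0.5208 0.0335 0.0197] rot [ 1.7987e+02 -1.1000e-01  8.6380e+01] F [-1.5  4.7  3.9] w 0.0867 bd [30.6  9.9] q [ 33.  18. -45. 111.  15.  56. -22.]
```

arm_command(targets=[[[-0.004,0,0,0,0,0,-1],[-0.008,0,0,0,0,0,-1],[-0.012,0,0,0,0,0,-1],[-0.016,0,0,0,0,0,-1],[-0.02,0,0,0,0,0,-1],[-0.023,0,0,0,0,0,-1],[-0.025,0,0,0,0,0,-1],[-0.027,0,0,0,0,0,-1]]])

```text
time_s: 4.3
tool_pos: [0.5198, 0.006, 0.0191]
tool_rot: [179.8, -0.1, 86.4]
force: [0.3, 5.5, 2.6]
grip_width: 0.0868
```

Run:
```python
from h import *
st()
```

```text
t 4.3 pos [0.5198 0.006  0.0191] rot [ 1.7979e+02 -7.0000e-02  8.6440e+01] F [0.3 5.5 2.6] w 0.0868 bd [ 31.2 -17.6] q [ 36.  18. -44. 112.  15.  56. -19.]
```

Small steps until the side stop is felt.

arm_command(targets=[[[-0.0015,0,0,0,0,0,-1],[-0.003,0,0,0,0,0,-1],[-0.0045,0,0,0,0,0,-1],[-0.006,0,0,0,0,0,-1]]])

```text
time_s: 4.7
tool_pos: [0.5194, 0.0002, 0.0191]
tool_rot: [179.8, -0.1, 86.5]
force: [0.8, 5.3, 2.3]
grip_width: 0.0873
```

arm_command(targets=[[[-0.0015,0,0,0,0,0,-1],[-0.003,0,0,0,0,0,-1]]])

```text
time_s: 4.9
tool_pos: [0.5194, -0.0009, 0.0192]
tool_rot: [179.8, -0.2, 86.5]
force: [1.1, 12.1, 2.8]
grip_width: 0.0869
```

arm_command(targets=[[[-0.001,0,0,0,0,0,-1],[-0.001,0,0,0,0,0,-1]]])

```text
time_s: 5.1
tool_pos: [0.5194, -0.0009, 0.0192]
tool_rot: [179.8, -0.3, 86.5]
force: [1.1, 10.2, 1.8]
grip_width: 0.0868
```

Run:
```python
from h import *
st()
c=read_camera("scene"); im=cv2.resize(c["img"][120:290,240:440],None,fx=4,fy=3.5,interpolation=cv2.INTER_CUBIC); cv2.imwrite("pics/s2.png",im[:,:,::-1])
```

```text
t 5.1 pos [ 0.5194 -0.0009  0.0192] rot [179.77  -0.28  86.5 ] F [ 1.1 10.2  1.8] w 0.0868 bd [ 31.2 -24.6] q [ 37.  17. -44. 112.  14.  56. -18.]
```

View pics/s2.png

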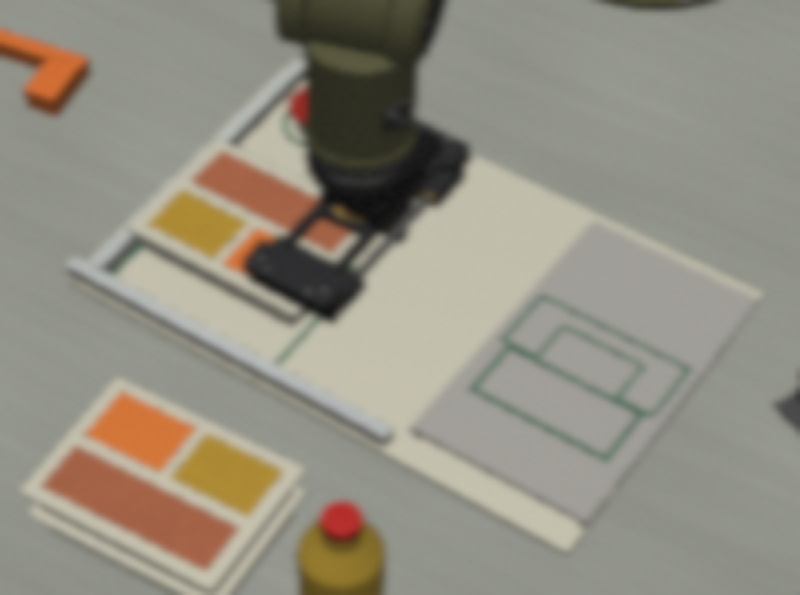

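Run:
```python
from h import *
x,y=b2w(-58,-105); print(x,y); print(plan([x,y,.09],-3.5))
```

```text
0.4253980850403718 -0.07576333854127434
(array([-0.0801, -0.0889, -0.0715]), array([-4.e-02, -4.e-01,  9.e+01]))
```

arm_command(targets=[[[0.015,0,0,0,0,0,-1],[0.015,0,-0.05,0,0,0,0],[0,0,-0.09,0,0,10,0],[-0.08,-0.089,-0.09,0,0,90,0],[-0.08,-0.089,-0.09,0,0,90,0],[-0.08,-0.089,-0.09,0,0,90,0],[-0.08,-0.089,-0.09,0,0,90,0],[-0.08,-0.089,-0.09,0,0,90,0],[-0.08,-0.089,-0.09,0,0,90,0],[-0.08,-0.089,-0.09,0,0,90,0]]])

```text
time_s: 6.15
tool_pos: [0.4235, -0.081, 0.1085]
tool_rot: [179.8, 0.0, 17.2]
force: [0.1, 0.1, 0.2]
grip_width: 0.0435
```

arm_command(targets=[[[0,0,0,0,0,30,0],[0,0,0,0,0,30,0],[0,0,0,0,0,30,0]]])

```text
time_s: 6.45
tool_pos: [0.4235, -0.0808, 0.1084]
tool_rot: [179.8, -0.1, -8.5]
force: [-0.4, -0.6, -0.0]
grip_width: 0.0433
```

Run:
```python
from h import *
st();x,y=b2w(-58,-105); print(plan([x,y,.09],-3.5))
c=read_camera("wrist"); cv2.imwrite("pics/w2.png",c["img"][:,:,::-1])
c=read_camera("top"); im=cv2.resize(c["img"][140:290,200:410],None,fx=3.5,fy=3.5,interpolation=cv2.INTER_CUBIC); cv2.imwrite("pics/t2.png",im[:,:,::-1])
```

```text
t 6.45 pos [ 0.4235 -0.0808  0.1084] rot [ 1.7985e+02 -6.0000e-02 -8.5400e+00] F [-0.4 -0.6 -0. ] w 0.0433 bd [ -59.5 -110.2] q [ 51.  -4. -42. 118.  -3.  65. -88.]
(array([ 0.0011, -0.0053,  0.0183]), array([ 0.15, -0.05, -5.04]))
```

View pics/t2.png

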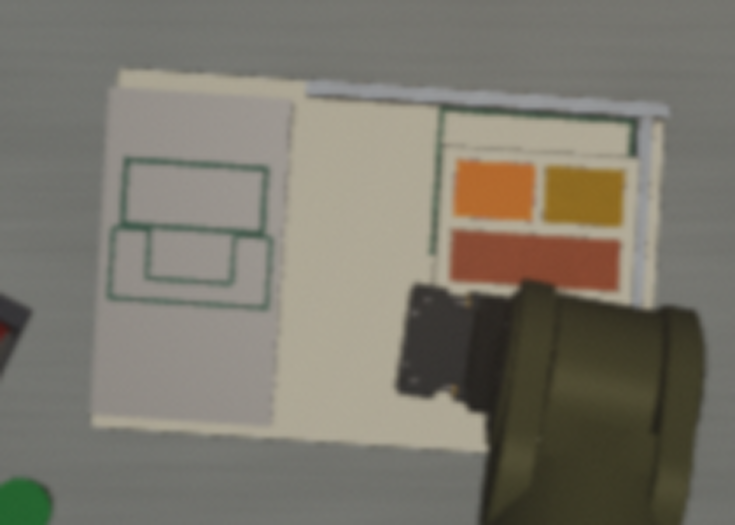

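View pics/w2.png

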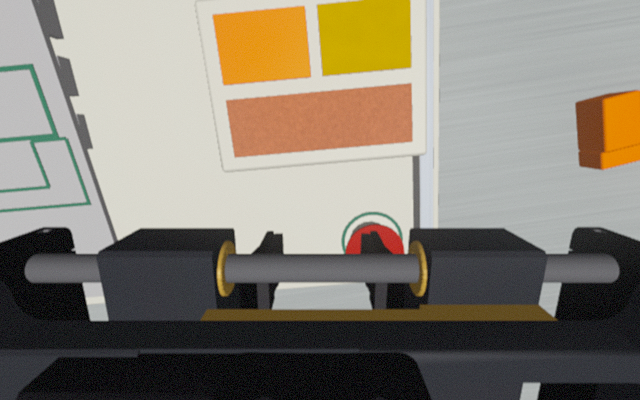

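Run:
```python
from h import *
c=read_camera("wrist")
for uv in [(224,170),(425,154),(200,5)]: print(uv,w2b(*ray(c,uv,.055)[0,:2]))
print("pot",w2b(*ray(c,(372,226),.035)[0,:2]))
x,y=b2w(-52,-100); print(plan([x,y,.02],-3.5))
```

```text
(224, 170) [-19.21758878 -35.78286978]
(425, 154) [ -19.78906913 -190.84891989]
(200, 5) [ 94.03211391 -37.57669552]
pot [ -81.03459125 -150.93625794]
(array([ 0.0067, -0.0105,  0.0882]), array([ 0.11, -0.04, -4.52]))
```

arm_command(targets=[[[0.012,-0.0105,0.03,0,0,-4.5,0],[0.012,-0.0105,0.07,0,0,-4.5,0],[0.012,-0.0105,0.089,0,0,-4.5,0],[0.012,-0.0105,0.089,0,0,-4.5,0],[0.02,-0.0105,0.089,0,0,-4.5,0],[0.026,-0.0105,0.089,0,0,-4.5,0],[0.032,-0.0105,0.089,0,0,-4.5,0],[0.038,-0.011,0.089,0,0,-4.5,0],[0.043,-0.011,0.089,0,0,-4.5,0],[0.048,-0.012,0.089,0,0,-4.5,0]]])

```text
time_s: 7.6
tool_pos: [0.4712, -0.0744, 0.0193]
tool_rot: [179.9, 0.3, -3.7]
force: [-5.8, 0.4, 4.4]
grip_width: 0.0435
```

Run:
```python
from h import *
st()
```

```text
t 7.6 pos [ 0.4712 -0.0744  0.0193] rot [179.92   0.27  -3.66] F [-5.8  0.4  4.4] w 0.0435 bd [ -12.4 -100.9] q [ 46.  12. -43. 117.  10.  55. -96.]
```

arm_command(targets=[[[0.004,0,0,0,0,0,0],[0.008,0,0,0,0,0,0],[0.011,0,0,0,0,0,0],[0.013,0,0,0,0,0,0]]])

```text
time_s: 8.0
tool_pos: [0.485, -0.0753, 0.0193]
tool_rot: [179.9, 0.2, -3.7]
force: [-6.9, 1.2, 6.7]
grip_width: 0.0435
```

arm_command(targets=[[[0.0015,0,0,0,0,0,0],[0.003,0,0,0,0,0,0]]])

```text
time_s: 8.2
tool_pos: [0.4876, -0.0755, 0.0193]
tool_rot: [179.9, 0.2, -3.7]
force: [-8.2, 1.0, 6.4]
grip_width: 0.0432
```

arm_command(targets=[[[0.0015,0,0,0,0,0,0],[0.003,0,0,0,0,0,0]]])

```text
time_s: 8.4
tool_pos: [0.4888, -0.0756, 0.019]
tool_rot: [179.9, 0.4, -3.7]
force: [-13.5, 0.0, 11.6]
grip_width: 0.0434
```

arm_command(targets=[[[0.0015,0,0,0,0,0,0],[0.0015,0,0,0,0,0,0]]])

```text
time_s: 8.6
tool_pos: [0.4887, -0.0756, 0.0187]
tool_rot: [179.9, 0.6, -3.7]
force: [-15.3, 0.6, 11.7]
grip_width: 0.0435
```

Run:
```python
from h import *
st()
```

```text
t 8.6 pos [ 0.4887 -0.0756  0.0187] rot [179.91   0.59  -3.68] F [-15.3   0.6  11.7] w 0.0435 bd [   5.2 -100.9] q [ 45.  15. -43. 115.  12.  56. -98.]
```

arm_command(targets=[[[-0.012,0,0,0,0,0,0],[-0.02,0,-0.02,0,0,0,0],[-0.03,0,-0.07,0,0,0,0],[-0.03,0,-0.11,0,0,0,0],[-0.03,0,-0.11,0,0,0,0]]])

```text
time_s: 9.1
tool_pos: [0.4689, -0.0745, 0.1353]
tool_rot: [179.7, -0.8, -3.6]
force: [0.1, -0.3, 0.1]
grip_width: 0.0436
```

Run:
```python
from h import *
st()
c=read_camera("wrist"); cv2.imwrite("pics/w3.png",c["img"][:,:,::-1]);np.save("w3.npy",c,allow_pickle=True)
c=read_camera("top"); im=cv2.resize(c["img"][150:290,280:410],None,fx=5,fy=4,interpolation=cv2.INTER_CUBIC); cv2.imwrite("pics/t3.png",im[:,:,::-1])
```

```text
t 9.1 pos [ 0.4689 -0.0745  0.1353] rot [179.73  -0.79  -3.64] F [ 0.1 -0.3  0.1] w 0.0436 bd [ -14.7 -101.1] q [ 51.   1. -45. 112.   1.  67. -88.]
```

View pics/t3.png

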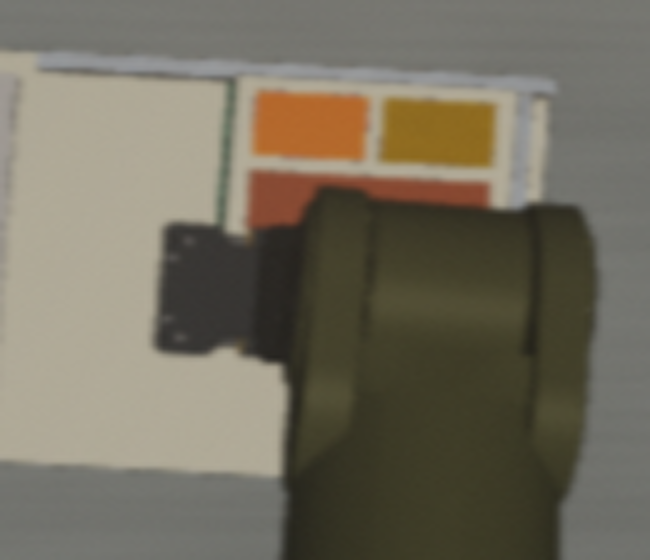

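View pics/w3.png

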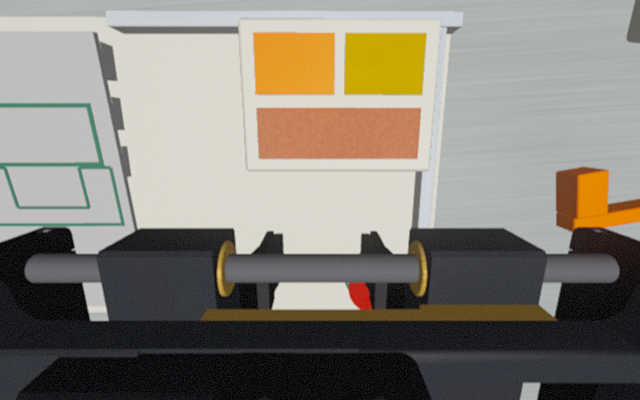

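Run:
```python
from h import *
c=np.load("w3.npy",allow_pickle=True).item()
for uv in [(240,22),(247,169.5),(427,170.5),(438,21)]: print(uv,np.round(w2b(*ray(c,uv,.055)[0,:2]),1))
x,y=b2w(72,-5); print(x,y); print(plan([x,y,.1],86.5))
```

```text
(240, 22) [131.9 -36.6]
(247, 169.5) [ 17.5 -35.2]
(427, 170.5) [  16.1 -190.8]
(438, 21) [ 132.4 -190.3]
0.5612604627887001 0.01611383116138097
(array([ 0.09  , -0.0963,  0.0307]), array([  0.34,  -0.12, -90.16]))
```

arm_command(targets=[[[0.09,-0.096,0.0,0,0,-90,0],[0.09,-0.096,0.0,0,0,-90,0],[0.09,-0.096,0.0,0,0,-90,0],[0.09,-0.096,0.0,0,0,-90,0],[0.09,-0.096,0.0,0,0,-90,0],[0.09,-0.096,0.0,0,0,-90,0],[0.09,-0.096,0.0,0,0,-90,0],[0.09,-0.096,0.0,0,0,-90,0],[0.09,-0.096,0.0,0,0,-90,0],[0.09,-0.096,0.0,0,0,-90,0]]])

```text
time_s: 10.2
tool_pos: [0.5588, 0.0169, 0.1272]
tool_rot: [-179.9, -0.0, 82.7]
force: [-0.5, 0.6, -0.1]
grip_width: 0.0437
```

Run:
```python
from h import *
st()
x,y=b2w(72,-5); print(plan([x,y,.022],86.5))
```

```text
t 10.2 pos [0.5588 0.0169 0.1272] rot [-1.7992e+02 -5.0000e-02  8.2680e+01] F [-0.5  0.6 -0.1] w 0.0437 bd [69.5 -4.4] q [ 48.  21. -62. 100.  19.  71. -26.]
(array([-0.0005,  0.0026,  0.1052]), array([-0.08, -0.05, -3.82]))
```

arm_command(targets=[[[0,0.002,0.05,0,0,-3.8,0],[0,0.002,0.1,0,0,-3.8,0],[0,0.002,0.105,0,0,-3.8,0],[-0.008,0.002,0.105,0,0,-3.8,0],[-0.014,0.002,0.105,0,0,-3.8,0],[-0.017,0.002,0.105,0,0,-3.8,0],[-0.019,0.001,0.105,0,0,-3.8,0],[-0.02,0.001,0.105,0,0,-3.8,0]]])

```text
time_s: 11.0
tool_pos: [0.5588, -0.0033, 0.0251]
tool_rot: [179.8, -0.0, 86.1]
force: [0.3, 2.1, 1.4]
grip_width: 0.0437
```

arm_command(targets=[[[-0.001,0,0,0,0,0,0],[-0.002,0,0,0,0,0,0]]])

```text
time_s: 11.2
tool_pos: [0.5585, -0.0033, 0.0248]
tool_rot: [179.9, -0.1, 86.2]
force: [0.9, 5.5, 3.6]
grip_width: 0.0435
```

Run:
```python
from h import *
st()
```

```text
t 11.2 pos [ 0.5585 -0.0033  0.0248] rot [ 1.7985e+02 -1.3000e-01  8.6170e+01] F [0.9 5.5 3.6] w 0.0435 bd [ 70.5 -24.6] q [ 46.  27. -58. 106.  26.  61. -26.]
```

arm_command(targets=[[[-0.002,0,0,0,0,0,0],[-0.003,0,0,0,0,0,0],[0.01,0,0,0,0,0,0],[0.02,0,-0.02,0,0,0,-1],[0.02,0,-0.07,0,0,0,-1],[0.02,0,-0.12,0,0,0,-1],[0.02,0,-0.12,0,0,0,-1]]])

```text
time_s: 11.9
tool_pos: [0.5625, 0.0153, 0.1498]
tool_rot: [179.5, 0.1, 86.1]
force: [1.0, -0.3, -0.6]
grip_width: 0.0677
```

Run:
```python
from h import *
o=st(); 
# hover over can stop, camera sits at tool +x by .067: with yaw 97 camera is on +y side
print(plan([.43,-.46,.17],97))
print(plan([.43,-.32,.17],-83))
```

```text
t 11.9 pos [0.5625 0.0153 0.1498] rot [1.7946e+02 9.0000e-02 8.6080e+01] F [ 1.  -0.3 -0.6] w 0.0677 bd [73.3 -5.7] q [ 49.  20. -64.  99.  19.  73. -22.]
(array([-0.4833, -0.0996, -0.0203]), array([  0.53,   0.14, -10.92]))
(array([-0.3436, -0.1091, -0.0206]), array([  0.21,  -0.79, 169.08]))
```

arm_command(targets=[[[-0.51,-0.1,-0.045,0,0,-11,-1],[-0.51,-0.1,-0.045,0,0,-11,-1],[-0.51,-0.1,-0.045,0,0,-11,-1],[-0.51,-0.1,-0.045,0,0,-11,-1],[-0.51,-0.1,-0.045,0,0,-11,-1],[-0.51,-0.1,-0.045,0,0,-11,-1],[-0.51,-0.1,-0.045,0,0,-11,-1],[-0.51,-0.1,-0.045,0,0,-11,-1],[-0.51,-0.1,-0.045,0,0,-11,-1],[-0.51,-0.1,-0.045,0,0,-11,-1]]])

```text
time_s: 12.9
tool_pos: [0.4292, -0.4631, 0.1856]
tool_rot: [-179.8, -0.0, 97.0]
force: [0.4, -0.3, 0.4]
grip_width: 0.087
```

arm_command(targets=[[[0,0,0,0,0,0,-1],[0,0,0,0,0,0,-1]]])

```text
time_s: 13.1
tool_pos: [0.4296, -0.4622, 0.185]
tool_rot: [-179.9, -0.1, 96.9]
force: [-0.0, 1.1, 0.2]
grip_width: 0.0869
```

Run:
```python
from h import *
o=st(); c=read_camera("wrist"); np.save("w4.npy",c,allow_pickle=True);cv2.imwrite("pics/w4.png",c["img"][:,:,::-1])
c=read_camera("top"); np.save("top4.npy",c,allow_pickle=True);cv2.imwrite("pics/t4.png",cv2.resize(c["img"][150:290,220:410],None,fx=4,fy=4,interpolation=cv2.INTER_CUBIC)[:,:,::-1])
print(search_frame("stop_horns","wrist"),search_frame("can_stop","wrist"))
```

```text
t 13.1 pos [ 0.4296 -0.4622  0.185 ] rot [-1.7991e+02 -1.2000e-01  9.6870e+01] F [-0.   1.1  0.2] w 0.0869 bd [ -30.3 -490.5] q [ 87.  26. -57.  86.  22.  80.  36.]
[{'position': [341.9, 105.7], 'conf': 0.66}] [{'position': [338.9, 109.0], 'conf': 0.93}]
```

View pics/w4.png

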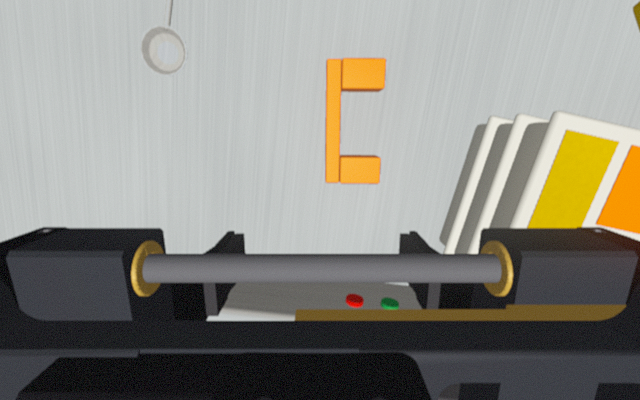

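View pics/t4.png

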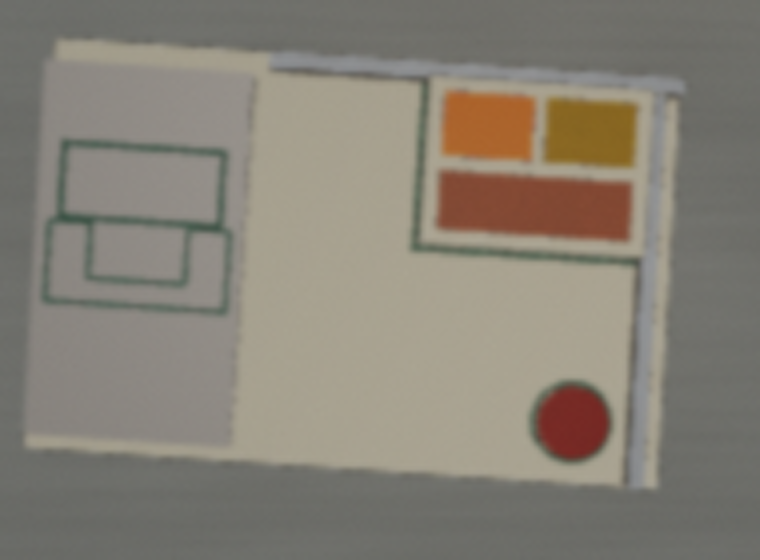

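Run:
```python
from h import *
c=np.load("w4.npy",allow_pickle=True).item()
cv2.imwrite("pics/w4c.png",cv2.resize(c["img"][45:200,300:410],None,fx=5,fy=3.8,interpolation=cv2.INTER_CUBIC)[:,:,::-1])
```

```text
(no output)
```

View pics/w4c.png

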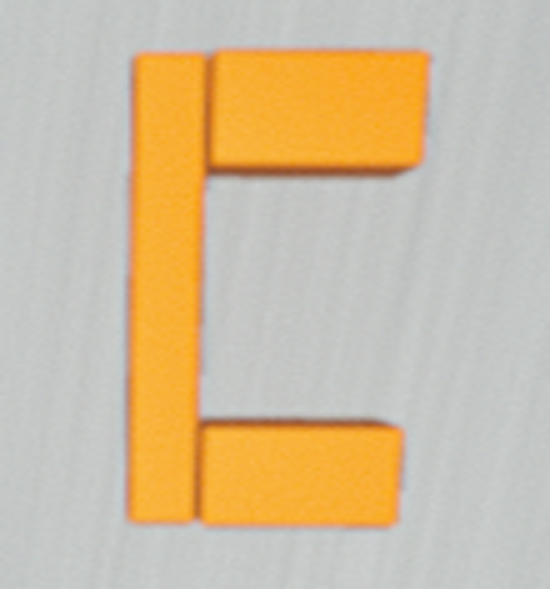

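Run:
```python
from h import *
from scipy.optimize import least_squares
c=np.load("w4.npy",allow_pickle=True).item()
D=[((135,53),-30.5,65,.026),((208,53),-14.5,65,.026),((197,521),-14.5,-65,.026),((129,521),-30.5,-65,.026),
((213,50),-14.5,65,.03),((430,50),30.5,65,.03),((424,165),30.5,35,.03),((211,165),-14.5,35,.03),
((203,428),-14.5,-35,.03),((402,428),30.5,-35,.03),((398,524),30.5,-65,.03),((203,524),-14.5,-65,.03)]
W=np.array([ray(c,(300+X/5-.5,45+Y/3.8-.5),z)[0,:2] for (X,Y),_,_,z in D]); M=np.array([[a,b] for _,a,b,_ in D])/1000
def f(p):
    cs,sn=np.cos(p[2]),np.sin(p[2]); return (M@np.array([[cs,sn],[-sn,cs]])+p[:2]-W).ravel()
r=least_squares(f,[.45,-.39,.1]); p=r.x; print(p[:2],np.degrees(p[2])); print(np.round(r.fun.reshape(-1,2)*1000,1).tolist())
ya=np.degrees(p[2]); g=p[:2]+[np.cos(p[2])*-.0225,np.sin(p[2])*-.0225]; print("grasp",g)
# camera-kinematics shifts: grasp pos
print(plan([g[0],g[1],.1],90+ya)); print(plan([g[0],g[1],.01],90+ya))
```

```text
[ 0.45460558 -0.38514027] 6.55864366498483
[[-0.7, 0.8], [0.3, 0.8], [0.4, -1.1], [-0.3, -1.1], [-0.5, 0.8], [0.5, 0.7], [0.3, -0.4], [-0.5, -0.3], [-0.5, 1.0], [1.0, 0.9], [0.7, -1.1], [-0.8, -1.0]]
grasp [ 0.43225283 -0.38771023]
(array([0.0707, 0.0092, 0.0863]), array([-0.04, -0.01,  0.71]))
(array([0.0707, 0.0093, 0.1763]), array([-0.04, -0.01,  0.71]))
```

arm_command(targets=[[[0.071,0.009,0.08,0,0,0.7,-1],[0.071,0.009,0.08,0,0,0.7,-1],[0.071,0.009,0.08,0,0,0.7,-1],[0.071,0.009,0.13,0,0,0.7,-1],[0.071,0.009,0.16,0,0,0.7,-1],[0.071,0.009,0.18,0,0,0.7,-1],[0.071,0.009,0.18,0,0,0.7,-1]]])

```text
time_s: 14.0
tool_pos: [0.4299, -0.3876, 0.0041]
tool_rot: [-179.8, -0.2, 96.5]
force: [-1.7, 0.7, -0.2]
grip_width: 0.0869
```

Run:
```python
from h import *
o=st(); print(plan([.43225,-.3877,.005],96.56))
```

```text
t 14.0 pos [ 0.4299 -0.3876  0.0041] rot [-179.8    -0.2    96.48] F [-1.7  0.7 -0.2] w 0.0869 bd [ -34.5 -416. ] q [ 83.  30. -53. 104.  28.  60.  25.]
(array([-0.0003,  0.0024, -0.0009]), array([-0.2 , -0.2 , -0.08]))
```

arm_command(targets=[[[0,0.002,-0.001,0,0,0,-0.6],[0,0.002,-0.001,0,0,0,0],[0,0.002,-0.001,0,0,0,1],[0,0.002,-0.001,0,0,0,1],[0,0.002,-0.001,0,0,0,1],[0,0.002,-0.001,0,0,0,1],[0,0.002,-0.001,0,0,0,1]]], newtons=30)

```text
time_s: 14.7
tool_pos: [0.4334, -0.3893, 0.0074]
tool_rot: [-180.0, 0.0, 96.4]
force: [0.7, -0.4, -0.5]
grip_width: 0.0395
```

Run:
```python
from h import *
o=st()
```

```text
t 14.7 pos [ 0.4334 -0.3893  0.0074] rot [-1.800e+02  1.000e-02  9.638e+01] F [ 0.7 -0.4 -0.5] w 0.0395 bd [ -30.9 -417.5] q [ 82.  30. -53. 103.  28.  61.  25.]
```

arm_command(targets=[[[0,0,0,0,0,0,1],[0,0,0,0,0,0,1],[0,0,0,0,0,0,1],[0,0,0,0,0,0,1]]])

```text
time_s: 15.1
tool_pos: [0.4334, -0.3892, 0.0073]
tool_rot: [-180.0, -0.0, 96.4]
force: [0.6, -0.3, 0.3]
grip_width: 0.0069
```

Run:
```python
from h import *
o=st()
```

```text
t 15.1 pos [ 0.4334 -0.3892  0.0073] rot [-180.     -0.     96.39] F [ 0.6 -0.3  0.3] w 0.0069 bd [ -30.8 -417.4] q [ 82.  30. -53. 103.  28.  61.  25.]
```

Run:
```python
from h import *
c=read_camera("wrist"); cv2.imwrite("pics/w5.png",c["img"][:,:,::-1])
c=read_camera("scene"); cv2.imwrite("pics/s5.png",cv2.resize(c["img"][80:230,150:340],None,fx=4,fy=4,interpolation=cv2.INTER_CUBIC)[:,:,::-1])
st()
```

```text
t 15.2 pos [ 0.4334 -0.3892  0.0073] rot [-180.      0.     96.39] F [-0.8 -0.1  0.1] w 0.0024 bd [ -30.9 -417.4] q [ 82.  30. -53. 103.  28.  61.  25.]
```

View pics/w5.png

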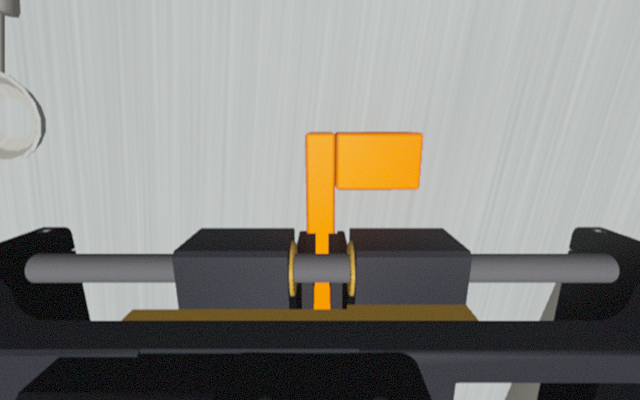

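View pics/s5.png

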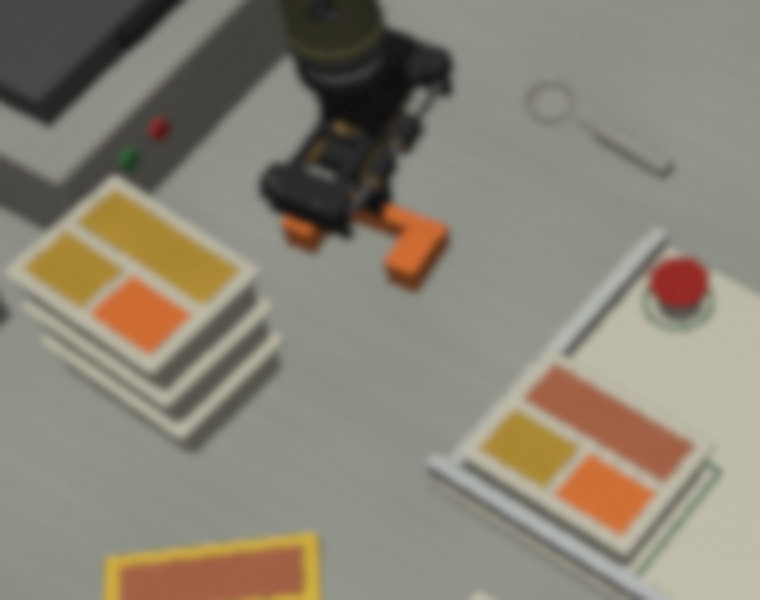

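arm_command(targets=[[[0,0,0,0,0,0,1],[0,0,0,0,0,0,1]]])

```text
time_s: 15.4
tool_pos: [0.4334, -0.3892, 0.0074]
tool_rot: [-180.0, 0.0, 96.4]
force: [-0.5, -0.9, 0.1]
grip_width: 0.0006
```

Run:
```python
from h import *
o=st()
c=read_camera("wrist"); cv2.imwrite("pics/w6.png",cv2.resize(c["img"][100:330,200:460],None,fx=3,fy=2.6)[:,:,::-1])
P=cloud(c)
for r in (140,180,220,290,300): print(r,[tuple(np.round(P[r,u],3)) for u in (312,322,332)])
```

```text
t 15.4 pos [ 0.4334 -0.3892  0.0074] rot [-180.      0.     96.39] F [-0.5 -0.9  0.1] w 0.0006 bd [ -30.8 -417.4] q [ 82.  30. -53. 103.  28.  61.  25.]
140 [(np.float64(0.421), np.float64(-0.328), np.float64(0.027)), (np.float64(0.426), np.float64(-0.327), np.float64(0.027)), (np.float64(0.432), np.float64(-0.327), np.float64(0.028))]
180 [(np.float64(nan), np.float64(nan), np.float64(nan)), (np.float64(0.429), np.float64(-0.348), np.float64(0.028)), (np.float64(0.434), np.float64(-0.348), np.float64(0.026))]
220 [(np.float64(0.426), np.float64(-0.371), np.float64(0.027)), (np.float64(0.431), np.float64(-0.371), np.float64(0.027)), (np.float64(0.437), np.float64(-0.37), np.float64(0.028))]
290 [(np.float64(0.429), np.float64(-0.385), np.float64(0.078)), (np.float64(0.434), np.float64(-0.393), np.float64(0.064)), (np.float64(0.437), np.float64(-0.385), np.float64(0.078))]
300 [(np.float64(0.429), np.float64(-0.39), np.float64(0.078)), (np.float64(0.434), np.float64(-0.397), np.float64(0.066)), (np.float64(0.437), np.float64(-0.389), np.float64(0.078))]
```

View pics/w6.png

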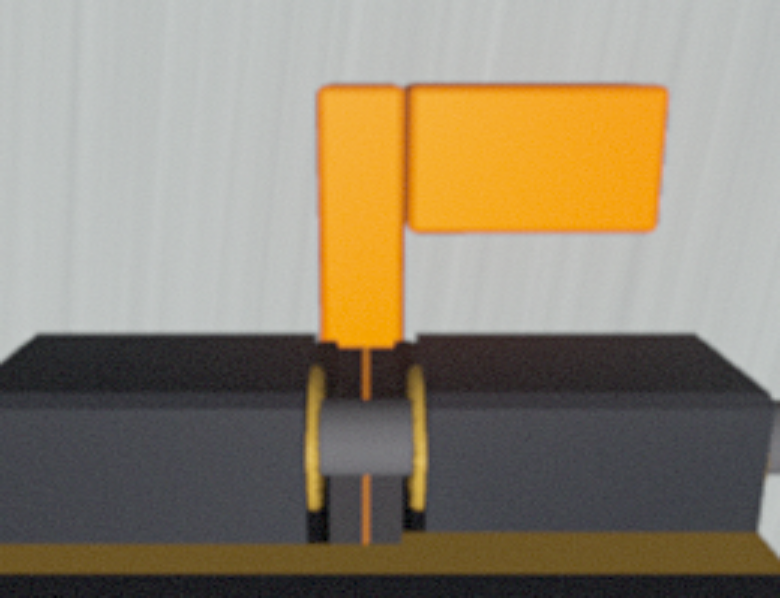

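Run:
```python
from h import *
o=get_obs();c=read_camera("wrist")
Rt=R.from_euler('xyz',o["tool_rot"],degrees=True)
for d in (0,.019,.04,.07): 
  print(d,proj(c,o["tool_pos"]+Rt.apply([[0.0095,0,-d],[0.0095,.015,-d]])).round(1).tolist())
s=read_camera("scene")
for d in (0,.019,.04,.07): print(d,proj(s,o["tool_pos"]+Rt.apply([0,0,-d])).round(1).tolist())
cv2.imwrite("pics/s6.png",cv2.resize(s["img"][95:165,200:280],None,fx=9,fy=8,interpolation=cv2.INTER_CUBIC)[:,:,::-1])
t=read_camera("top")
cv2.imwrite("pics/t6.png",cv2.resize(t["img"][195:265,410:510],None,fx=8,fy=8,interpolation=cv2.INTER_CUBIC)[:,:,::-1])
```

```text
0 [[322.0, 224.8], [345.9, 224.8]]
0.019 [[322.0, 235.1], [348.4, 235.1]]
0.04 [[322.0, 249.4], [352.0, 249.4]]
0.07 [[322.1, 277.9], [359.0, 277.9]]
0 [[244.6, 134.9]]
0.019 [[243.7, 131.3]]
0.04 [[242.8, 127.3]]
0.07 [[241.4, 121.5]]
```

View pics/s6.png

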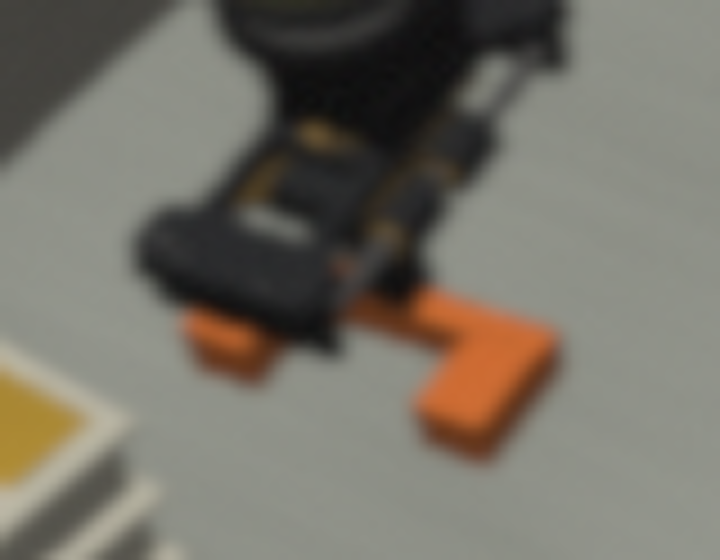

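View pics/t6.png

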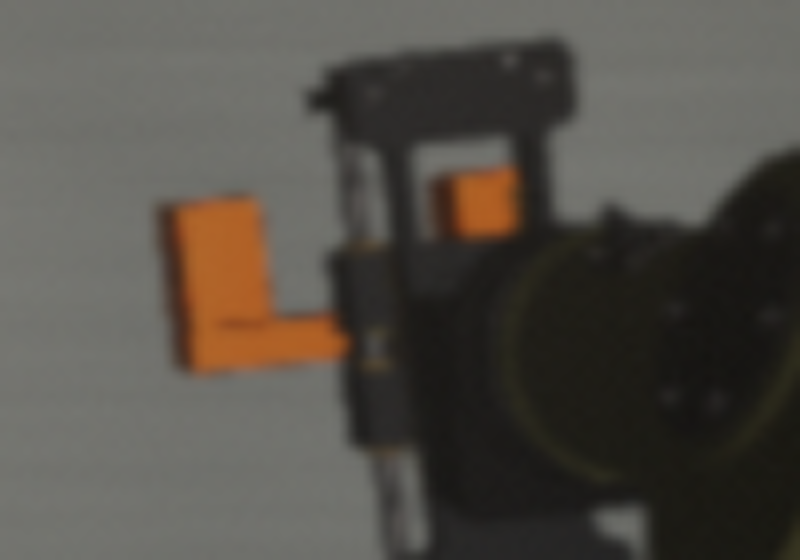

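Run:
```python
from h import *
c=np.load("w4.npy",allow_pickle=True).item(); P=cloud(c)
pos=np.array([.4296,-.4622,.185]); Rt=R.from_euler('xyz',[-179.91,-.12,96.87],degrees=True)
for r in (232,236,240,244,250,290,300):
    print(r,[ (u,tuple(np.round(Rt.inv().apply(P[r,u]-pos)*1000,0))) for u in (215,225,232,238,242,245,403,410,420,430)])
```

```text
232 [(215, (np.float64(-59.0), np.float64(-135.0), np.float64(184.0))), (225, (np.float64(-59.0), np.float64(-122.0), np.float64(183.0))), (232, (np.float64(13.0), np.float64(-50.0), np.float64(-23.0))), (238, (np.float64(-59.0), np.float64(-106.0), np.float64(184.0))), (242, (np.float64(-60.0), np.float64(-101.0), np.float64(185.0))), (245, (np.float64(-59.0), np.float64(-97.0), np.float64(184.0))), (403, (np.float64(-59.0), np.float64(102.0), np.float64(183.0))), (410, (np.float64(13.0), np.float64(48.0), np.float64(-23.0))), (420, (np.float64(-60.0), np.float64(124.0), np.float64(185.0))), (430, (np.float64(-60.0), np.float64(137.0), np.float64(184.0)))]
236 [(215, (np.float64(-65.0), np.float64(-136.0), np.float64(185.0))), (225, (np.float64(13.0), np.float64(-51.0), np.float64(-30.0))), (232, (np.float64(12.0), np.float64(-48.0), np.float64(-28.0))), (238, (np.float64(11.0), np.float64(-46.0), np.float64(-25.0))), (242, (np.float64(11.0), np.float64(-44.0), np.float64(-25.0))), (245, (np.float64(-65.0), np.float64(-97.0), np.float64(183.0))), (403, (np.float64(12.0), np.float64(
[... 2799 characters left out ...]
np.float64(44.0), np.float64(-72.0)))]
300 [(215, (np.float64(0.0), np.float64(-44.0), np.float64(-71.0))), (225, (np.float64(-7.0), np.float64(-44.0), np.float64(-59.0))), (232, (np.float64(-107.0), np.float64(-94.0), np.float64(104.0))), (238, (np.float64(-106.0), np.float64(-88.0), np.float64(104.0))), (242, (np.float64(-108.0), np.float64(-84.0), np.float64(105.0))), (245, (np.float64(-108.0), np.float64(-81.0), np.float64(106.0))), (403, (np.float64(-129.0), np.float64(96.0), np.float64(141.0))), (410, (np.float64(-130.0), np.float64(105.0), np.float64(142.0))), (420, (np.float64(-5.0), np.float64(43.0), np.float64(-63.0))), (430, (np.float64(0.0), np.float64(44.0), np.float64(-71.0)))]
```

arm_command(targets=[[[0,0,0,0,0,0,-0.4],[0,0,0,0,0,0,-0.4],[0,0,0,0,0,0,-0.4],[0,0,0,0,0,0,-0.4],[0,0,0.006,0,0,0,-0.4],[0,0,0.01,0,0,0,-0.4]]])

```text
time_s: 16.2
tool_pos: [0.4332, -0.3892, -0.0032]
tool_rot: [-180.0, -0.0, 96.4]
force: [-0.3, -0.1, -1.1]
grip_width: 0.0404
```

Run:
```python
from h import *
st()
```

```text
t 16.2 pos [ 0.4332 -0.3892 -0.0032] rot [-1.7998e+02 -1.0000e-02  9.6380e+01] F [-0.3 -0.1 -1.1] w 0.0404 bd [ -31.1 -417.4] q [ 82.  31. -53. 104.  29.  60.  25.]
```

Reported TCP is below the table with no contact, so the real fingertips sit about 20 mm higher than reported. I'll continue down carefully until I feel contact.

arm_command(targets=[[[0,0,0.004,0,0,0,-0.4],[0,0,0.008,0,0,0,-0.4],[0,0,0.011,0,0,0,-0.4],[0,0,0.011,0,0,0,-0.4]]])

```text
time_s: 16.6
tool_pos: [0.4331, -0.389, -0.0142]
tool_rot: [-180.0, -0.0, 96.4]
force: [0.2, -0.3, -0.4]
grip_width: 0.0594
```

arm_command(targets=[[[0,0,0.0015,0,0,0,-0.4],[0,0,0.003,0,0,0,-0.4]]])

```text
time_s: 16.8
tool_pos: [0.4336, -0.3894, -0.0165]
tool_rot: [180.0, 0.0, 96.4]
force: [0.8, -0.8, 0.7]
grip_width: 0.061
```

arm_command(targets=[[[0,0,0.0015,0,0,0,-0.4],[0,0,0.003,0,0,0,-0.4]]])

```text
time_s: 17.0
tool_pos: [0.4335, -0.3893, -0.0197]
tool_rot: [180.0, 0.0, 96.4]
force: [-0.2, 0.9, 0.1]
grip_width: 0.061
```

arm_command(targets=[[[0,0,0,0,0,0,1],[0,0,0,0,0,0,1],[0,0,0,0,0,0,1],[0,0,0,0,0,0,1],[0,0,0,0,0,0,1],[0,0,0,0,0,0,1],[0,0,0,0,0,0,1]]], newtons=30)

```text
time_s: 17.7
tool_pos: [0.4333, -0.3893, -0.0196]
tool_rot: [-180.0, 0.0, 96.4]
force: [-1.5, 0.3, 0.4]
grip_width: 0.0158
```

arm_command(targets=[[[0,0,0,0,0,0,1],[0,0,0,0,0,0,1]]])

```text
time_s: 17.9
tool_pos: [0.4333, -0.3893, -0.0197]
tool_rot: [-180.0, 0.0, 96.4]
force: [-0.2, 0.3, 0.1]
grip_width: 0.0161
```

arm_command(targets=[[[0,0,-0.01,0,0,0,1],[0,0,-0.03,0,0,0,1],[0,0,-0.06,0,0,0,1],[0,0,-0.1,0,0,0,1],[0,0,-0.12,0,0,0,1]]])

```text
time_s: 18.4
tool_pos: [0.435, -0.3896, 0.1039]
tool_rot: [179.9, 0.2, 96.4]
force: [-0.1, -0.3, -1.5]
grip_width: 0.016
```

Run:
```python
from h import *
st(); x,y=b2w(-32.7,163.4); print(x,y)
print(plan([x,y,.10],0)) if 0 else print(plan([x,y,.10],86.5,rpy=[175,0,86.5]))
s=read_camera("scene"); cv2.imwrite("pics/s7.png",s["img"][60:260,130:450][:,:,::-1])
```

```text
t 18.4 pos [ 0.435  -0.3896  0.1039] rot [1.7985e+02 1.7000e-01 9.6420e+01] F [-0.1 -0.3 -1.5] w 0.016 bd [ -29.3 -417.7] q [ 86.  24. -58.  98.  22.  69.  29.]
0.46703632345160057 0.19059151330492288
(array([0.573 , 0.0968, 0.0025]), array([-4.82, -0.28,  9.92]))
```

View pics/s7.png

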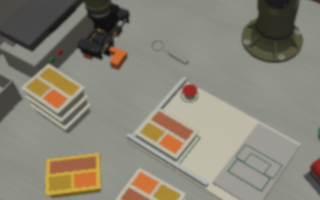

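arm_command(targets=[[[0.03,0.005,-0.01,0,0,0,1],[0.07,0.012,-0.01,0,0,1,1],[0.11,0.019,-0.01,0,0,2,1],[0.15,0.026,-0.01,0,0,3,1],[0.19,0.032,-0.01,0,0,4,1],[0.23,0.039,-0.01,0,0,5,1],[0.27,0.046,-0.01,0,0,6,1],[0.31,0.052,-0.01,-1,0,7,1],[0.35,0.059,-0.01,-2,0,8,1],[0.39,0.066,-0.01,-3,0,9,1]]])

```text
time_s: 19.45
tool_pos: [0.4549, 0.0074, 0.1097]
tool_rot: [177.0, -0.2, 87.4]
force: [1.2, 0.7, -2.8]
grip_width: 0.0154
```

Run:
```python
from h import *
st(); x,y=b2w(-32.7,163.4)
print(plan([x,y,.10],86.5,rpy=[175,0,86.5]))
```

```text
t 19.45 pos [0.4549 0.0074 0.1097] rot [177.02  -0.18  87.36] F [ 1.2  0.7 -2.8] w 0.0154 bd [-33.6 -20.2] q [ 76.  -7. -75. 117.  -8.  62.   2.]
(array([0.1836, 0.0031, 0.0104]), array([-2.02, -0.24,  0.85]))
```

arm_command(targets=[[[0.03,0,0,0,0,0,1],[0.06,0,0,0,0,0,1]]])

```text
time_s: 19.65
tool_pos: [0.4575, 0.0665, 0.1102]
tool_rot: [177.0, 0.0, 87.4]
force: [0.9, 0.3, -2.1]
grip_width: 0.0155
```

Run:
```python
from h import *
st()
```

```text
t 19.65 pos [0.4575 0.0665 0.1102] rot [177.     0.    87.41] F [ 0.9  0.3 -2.1] w 0.0155 bd [-34.6  39. ] q [ 69.  -4. -78. 116.  -3.  62. -10.]
```

arm_command(targets=[[[-0.05,0,-0.01,0,0,0,1],[-0.09,0,-0.02,0,0,0,1],[-0.13,0,-0.03,0,0,0,1],[-0.17,0,-0.04,0,0,0,1],[-0.21,0,-0.05,0,0,0,1],[-0.25,0,-0.06,0,0,0,1],[-0.28,0,-0.07,0,0,0,1]]])

```text
time_s: 20.35
tool_pos: [0.4408, -0.2167, 0.1791]
tool_rot: [177.1, -0.2, 87.3]
force: [0.3, 0.3, -2.0]
grip_width: 0.0157
```

Run:
```python
from h import *
st()
```

```text
t 20.35 pos [ 0.4408 -0.2167  0.1791] rot [177.07  -0.21  87.29] F [ 0.3  0.3 -2. ] w 0.0157 bd [ -34.1 -244.7] q [ 80.  -1. -54. 108.  -2.  70.  23.]
```

arm_command(targets=[[[0.0,0.05,-0.02,0,0,0,1],[0.0,0.1,-0.03,0,0,0,1],[0.0,0.15,-0.03,0,0,0,1],[0.0,0.2,-0.03,0,0,0,1],[0.04,0.22,-0.03,0,0,0,1],[0.09,0.22,-0.03,0,0,0,1],[0.14,0.22,-0.03,0,0,0,1]]])

```text
time_s: 21.05
tool_pos: [0.6664, -0.0822, 0.2196]
tool_rot: [177.1, -0.4, 87.4]
force: [0.3, 0.3, -2.4]
grip_width: 0.0158
```

Run:
```python
from h import *
st()
```

```text
t 21.05 pos [ 0.6664 -0.0822  0.2196] rot [177.13  -0.39  87.37] F [ 0.3  0.3 -2.4] w 0.0158 bd [183.  -96.8] q [ 45.  28. -56.  80.  23.  81. -13.]
```

arm_command(targets=[[[0.05,0,0,0,0,0,1],[0.1,0,0,0,0,0,1],[0.15,0,0,0,0,0,1],[0.2,0,0,0,0,0,1],[0.25,0,0,0,0,0,1],[0.29,-0.02,0,0,0,0,1]]])

```text
time_s: 21.65
tool_pos: [0.6598, 0.209, 0.2201]
tool_rot: [177.1, -0.3, 87.4]
force: [-0.6, 1.2, -2.4]
grip_width: 0.0156
```

Run:
```python
from h import *
st();x,y=b2w(-32.7,163.4)
print(plan([x,y,.10],86.5,rpy=[175,0,86.5]))
```

```text
t 21.65 pos [0.6598 0.209  0.2201] rot [177.06  -0.33  87.43] F [-0.6  1.2 -2.4] w 0.0156 bd [158.5 193.6] q [ 18.  31. -57.  77.  27.  83. -39.]
(array([-0.0277, -0.1976,  0.11  ]), array([-2.06, -0.39,  0.9 ]))
```

Excellent: q3 stayed at −57. Now in to the ramp.

arm_command(targets=[[[-0.01,-0.04,0.01,0,0,0,1],[-0.015,-0.08,0.02,-0.5,0,0.3,1],[-0.02,-0.12,0.04,-1,0,0.5,1],[-0.025,-0.16,0.06,-1.5,-0.2,0.7,1],[-0.028,-0.198,0.09,-2,-0.4,0.9,1],[-0.028,-0.198,0.11,-2.1,-0.4,0.9,1],[-0.028,-0.198,0.12,-2.1,-0.4,0.9,1]]])

```text
time_s: 22.35
tool_pos: [0.4648, 0.1857, 0.0893]
tool_rot: [175.0, 0.4, 86.5]
force: [0.3, 0.4, -2.8]
grip_width: 0.0159
```

Run:
```python
from h import *
st();x,y=b2w(-32.7,163.4)
print(plan([x,y,.045],86.5,rpy=[175,0,86.5]))
c=read_camera("wrist");np.save("w8.npy",c,allow_pickle=True);cv2.imwrite("pics/w8.png",c["img"][:,:,::-1])
```

```text
t 22.35 pos [0.4648 0.1857 0.0893] rot [174.96   0.36  86.49] F [ 0.3  0.4 -2.8] w 0.0159 bd [-34.6 158.4] q [ 38.   9. -68. 114.  13.  59. -39.]
(array([ 0.0053, -0.002 ,  0.0443]), array([0.04, 0.36, 0.02]))
```

View pics/w8.png

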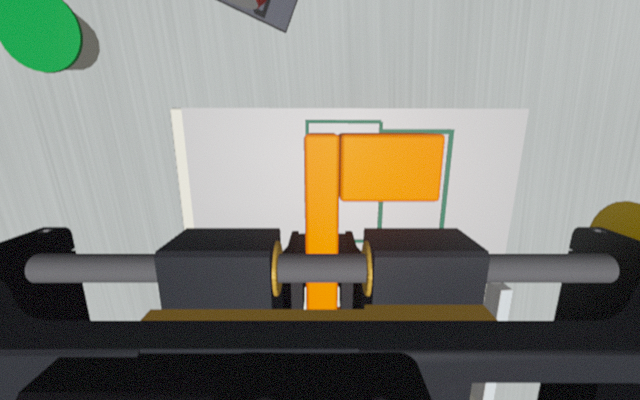

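Run:
```python
from h import *
c=np.load("w8.npy",allow_pickle=True).item()
pos=np.array([.4648,.1857,.0893]); Rt=R.from_euler('xyz',[174.96,.36,86.49],degrees=True)
Rm,o=RT(c);K=c["K"]
def intool(u,v,tz):
    d=Rm@np.array([(u-K[0,2])/K[0,0],(v-K[1,2])/K[1,1],1]); o2=Rt.inv().apply(o-pos); d2=Rt.inv().apply(d); return (o2+d2*((tz-o2[2])/d2[2]))*1000
print("bar end L",intool(306,135,-.0457),"R",intool(338,135,-.0457)); print("prong",intool(341,134,-.0497),intool(443,134,-.0497),intool(440,201,-.0497))
cv2.imwrite("pics/w8c.png",cv2.resize(c["img"][100:250,160:540],None,fx=2.1,fy=3.5,interpolation=cv2.INTER_CUBIC)[:,:,::-1])
# outlines and ramp edges again
def rz(x): return .0238+(x/1000+.005)*np.tan(.0873)
def onr(uv):
    z=.024
    for i in range(8): w=ray(c,uv,z)[0]; q=w2b(*w[:2]); z=rz(q[0])
    return np.round(q,1)
for n,p in dict(rampTL=(182,109),rampTR=(526,111),UTL=(306.5,122),UTR=(381,122),canTL=(381,131),canTR=(452,131)).items(): print(n,onr(p))
```

```text
bar end L [ 65.46586487  -7.24196119 -45.7       ] R [ 65.4621348    6.77877961 -45.7       ]
prong [ 65.97096567   7.8419307  -49.7       ] [ 65.95936141  51.19186974 -49.7       ] [ 36.68131937  52.68397571 -49.7       ]
rampTL [-137.8  240.6]
rampTR [130.3 239.1]
UTL [-41.  230.8]
UTR [ 17.6 230.8]
canTL [ 17.9 223.9]
canTR [ 74.2 223.9]
```

View pics/w8c.png

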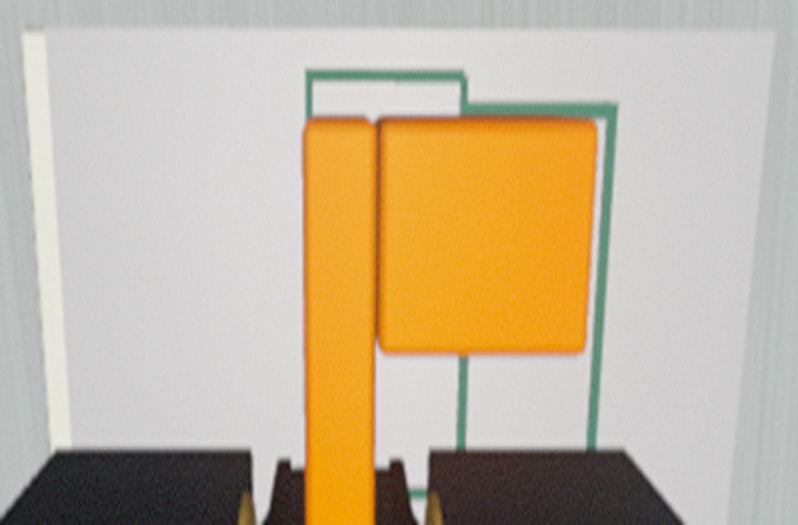

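Run:
```python
from h import *
x,y=b2w(-32.7,164.8)
for z in (.02,.0016): print(plan([x,y,z],86.5,rpy=[175,0,86.5]))
```

```text
(array([ 0.0061, -0.0049,  0.0688]), array([-0.04,  0.21, -0.03]))
(array([ 0.0062, -0.0065,  0.0871]), array([-0.04,  0.21, -0.03]))
```

arm_command(targets=[[[0.006,-0.003,0.03,0,0.2,0,1],[0.006,-0.004,0.06,0,0.2,0,1],[0.006,-0.005,0.075,0,0.2,0,1],[0.006,-0.006,0.08,0,0.2,0,1],[0.006,-0.006,0.08,0,0.2,0,1]]])

```text
time_s: 22.9
tool_pos: [0.4689, 0.1941, 0.0109]
tool_rot: [175.0, -0.2, 86.5]
force: [0.8, -0.5, -1.5]
grip_width: 0.0155
```

Run:
```python
from h import *
st(); x,y=b2w(-32.7,164.8)
for z in (.0016,): print(plan([x,y,z],86.5,rpy=[175,0,86.5]))
```

```text
t 22.9 pos [0.4689 0.1941 0.0109] rot [175.    -0.21  86.48] F [ 0.8 -0.5 -1.5] w 0.0155 bd [-31.1 167. ] q [ 29.  18. -62. 117.  24.  52. -49.]
(array([-0.0022, -0.0024,  0.0091]), array([-0.  , -0.21, -0.04]))
```

arm_command(targets=[[[-0.002,-0.002,0.003,0,-0.2,0,1],[-0.002,-0.002,0.005,0,-0.2,0,1],[-0.002,-0.002,0.0065,0,-0.2,0,1],[-0.002,-0.002,0.007,0,-0.2,0,1]]])

```text
time_s: 23.3
tool_pos: [0.4673, 0.1912, 0.0041]
tool_rot: [174.9, 0.1, 86.4]
force: [-0.0, -0.6, -1.8]
grip_width: 0.016
```

arm_command(targets=[[[0,0,0.001,0,0,0,1],[0,0,0.002,0,0,0,1]]])

```text
time_s: 23.5
tool_pos: [0.4673, 0.1912, 0.0019]
tool_rot: [174.9, 0.1, 86.5]
force: [-0.6, -0.1, -1.8]
grip_width: 0.0158
```

Run:
```python
from h import *
st(); x,y=b2w(-32.7,164.8)
for z in (.0016,): print(plan([x,y,z],86.5,rpy=[175,0,86.5]))
```

```text
t 23.5 pos [0.4673 0.1912 0.0019] rot [1.7489e+02 1.1000e-01 8.6460e+01] F [-0.6 -0.1 -1.8] w 0.0158 bd [-32.5 164. ] q [ 28.  19. -61. 118.  26.  51. -50.]
(array([ 0.0008, -0.0003,  0.0003]), array([ 0.11,  0.11, -0.03]))
```

arm_command(targets=[[[0.001,0,0.001,0,0,0,1],[0.001,0,0.001,0,0,0,1]]])

```text
time_s: 23.7
tool_pos: [0.4673, 0.1913, 0.0014]
tool_rot: [174.9, 0.3, 86.4]
force: [-3.8, -3.1, 8.3]
grip_width: 0.0157
```

arm_command(targets=[[[0,0,0.001,0,0,0,1],[0,0,0.001,0,0,0,1]]])

```text
time_s: 23.9
tool_pos: [0.4674, 0.1913, 0.0014]
tool_rot: [174.9, 0.3, 86.4]
force: [-8.7, -5.8, 19.4]
grip_width: 0.0158
```

Run:
```python
from h import *
st()
```

```text
t 23.9 pos [0.4674 0.1913 0.0014] rot [174.94   0.33  86.42] F [-8.7 -5.8 19.4] w 0.0158 bd [-32.4 164.1] q [ 28.  19. -61. 118.  26.  51. -51.]
```

arm_command(targets=[[[0,0,-0.0015,0,0,0,1],[0,0,-0.0015,0,0,0,-0.4],[0,0,-0.0015,0,0,0,-0.4],[0,0,-0.0015,0,0,0,-0.4],[0,0,-0.02,0,0,0,-0.4],[0,0,-0.05,0,0,0,-0.4],[0,0,-0.1,0,0,0,-0.4],[-0.08,0,-0.15,0,0,0,-0.4],[-0.11,0,-0.15,0,0,0,-1],[-0.11,0,-0.15,0,0,0,-1]]])

```text
time_s: 24.9
tool_pos: [0.4478, 0.0808, 0.1511]
tool_rot: [174.7, 0.3, 86.4]
force: [0.5, -0.8, -1.2]
grip_width: 0.0699
```

Run:
```python
from h import *
st()
c=read_camera("wrist");np.save("w9.npy",c,allow_pickle=True);cv2.imwrite("pics/w9.png",c["img"][:,:,::-1])
```

```text
t 24.9 pos [0.4478 0.0808 0.1511] rot [174.69   0.3   86.36] F [ 0.5 -0.8 -1.2] w 0.0699 bd [-45.2  52.7] q [ 53. -12. -61. 116. -10.  65.  -7.]
```

View pics/w9.png

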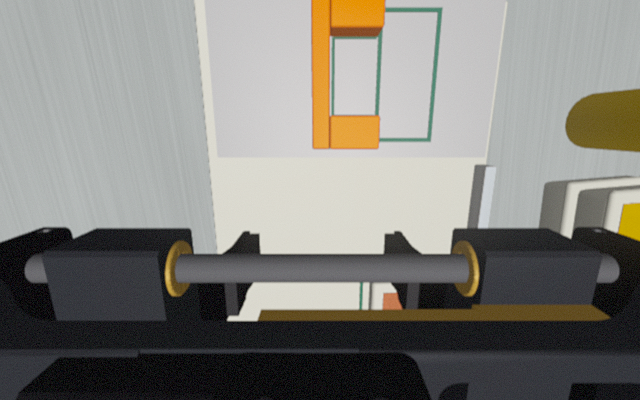

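Run:
```python
from h import *
c=read_camera("top");np.save("top9.npy",c,allow_pickle=True);cv2.imwrite("pics/t9.png",cv2.resize(c["img"][150:280,140:300],None,fx=4.8,fy=4.4,interpolation=cv2.INTER_CUBIC)[:,:,::-1])
w=np.load("w9.npy",allow_pickle=True).item();cv2.imwrite("pics/w9c.png",cv2.resize(w["img"][0:165,290:460],None,fx=4.5,fy=3.5,interpolation=cv2.INTER_CUBIC)[:,:,::-1])
```

```text
(no output)
```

View pics/t9.png

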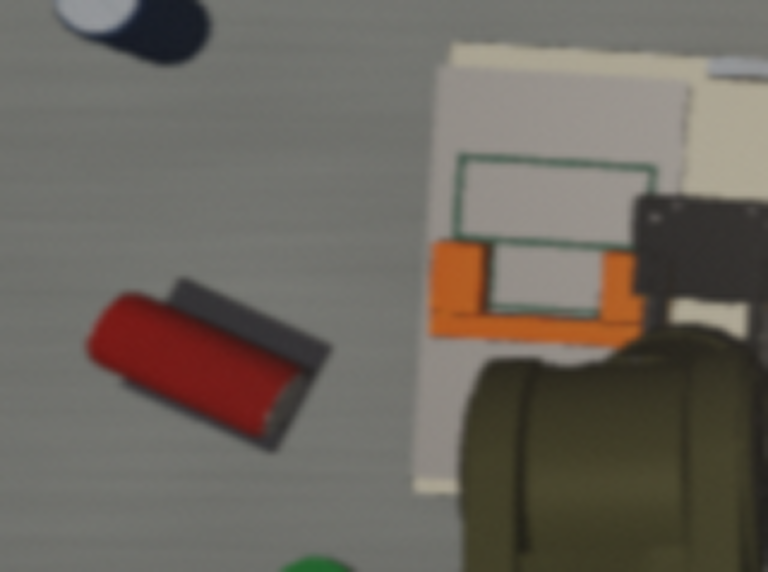

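View pics/w9c.png

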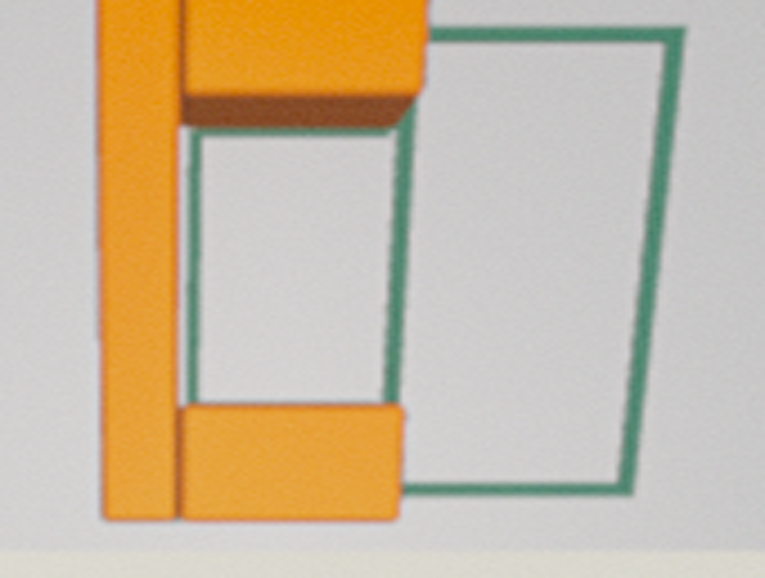

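Run:
```python
from h import *
c=np.load("w4.npy",allow_pickle=True).item(); P=cloud(c)
pos=np.array([.4296,-.4622,.185]); Rt=R.from_euler('xyz',[-179.91,-.12,96.87],degrees=True)
for r in (258,268,278,312,318,330,345): print(r,np.round(Rt.inv().apply(P[r,325]-pos)*1000,0))
st()
a=np.radians(67); print(plan([.44-.115*np.cos(a),.396-.115*np.sin(a),.15],67))
```

```text
258 [  35.    1. -107.]
268 [  32.    1. -108.]
278 [  30.    1. -109.]
312 [  25.    1. -117.]
318 [  26.    1. -121.]
330 [  28.    1. -128.]
345 [  27.    0. -131.]
t 25.0 pos [0.4484 0.078  0.151 ] rot [174.68   0.35  85.97] F [ 1.3 -1.2 -0.3] w 0.0775 bd [-44.4  49.8] q [ 53. -12. -60. 116. -10.  65.  -7.]
(array([ 0.2079, -0.0678, -0.0065]), array([ 5.32, -0.54, 18.97]))
```

Run:
```python
from h import *
for p,y in (([.6,.1,.17],86),([.55,.33,.17],75),([.395,.29,.15],67)): print(plan(p,y))
```

```text
(array([ 0.0325,  0.1508, -0.0052]), array([ 5.31,  0.35, -0.02]))
(array([ 0.2584,  0.0852, -0.0127]), array([ 5.33, -0.16, 10.98]))
(array([ 0.2078, -0.0678, -0.0066]), array([ 5.32, -0.54, 18.97]))
```

arm_command(targets=[[[0.015,0.05,-0.01,2,0,0,-1],[0.025,0.1,-0.015,4,0,0,-1],[0.032,0.15,-0.015,5.3,0,0,-1],[0.08,0.15,-0.015,5.3,0,3,-1],[0.13,0.14,-0.015,5.3,0,5,-1],[0.18,0.12,-0.015,5.3,0,8,-1],[0.23,0.1,-0.012,5.3,0,11,-1],[0.25,0.06,-0.01,5.3,0,14,-1],[0.23,0.01,-0.008,5.3,-0.3,17,-1],[0.22,-0.035,-0.007,5.3,-0.5,19,-1]]])

```text
time_s: 26.0
tool_pos: [0.4309, 0.3104, 0.1529]
tool_rot: [-179.5, -0.3, 67.7]
force: [-0.6, 0.4, 2.6]
grip_width: 0.0868
```

arm_command(targets=[[[-0.01,-0.028,0,0,0,0,-1],[-0.012,-0.032,0,0,0,0,-1],[-0.012,-0.032,0,0,0,0,-1]]])

```text
time_s: 26.3
tool_pos: [0.4001, 0.3082, 0.1542]
tool_rot: [-179.8, -0.2, 67.5]
force: [0.3, -0.5, -0.3]
grip_width: 0.0865
```

Run:
```python
from h import *
o=st()
c=read_camera("wrist");np.save("w10.npy",c,allow_pickle=True);np.save("o10.npy",o,allow_pickle=True);cv2.imwrite("pics/w10.png",c["img"][:,:,::-1])
print(search_frame("can","wrist")[:2])
```

```text
t 26.3 pos [0.4001 0.3082 0.1542] rot [-179.82   -0.19   67.55] F [ 0.3 -0.5 -0.3] w 0.0865 bd [-106.7  276.7] q [ 25.  11. -71. 105.  10.  71. -71.]
[{'position': [328.9, 89.8], 'conf': 0.71}]
```

View pics/w10.png

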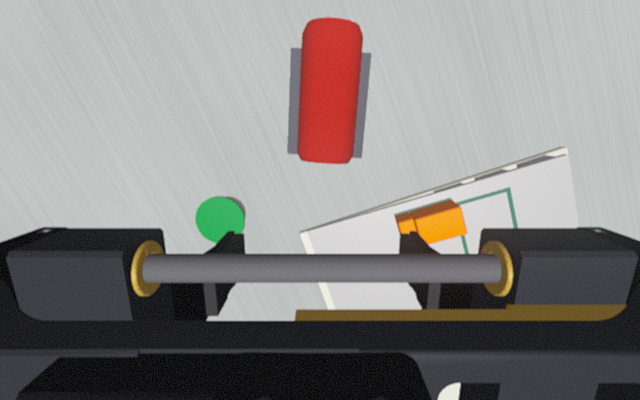

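Run:
```python
from h import *
from scipy.optimize import least_squares
c=np.load("w10.npy",allow_pickle=True).item();P=cloud(c)
h=cv2.cvtColor(c["img"],cv2.COLOR_RGB2HSV).astype(int); m=((h[:,:,0]<6)|(h[:,:,0]>174))&(h[:,:,1]>150); m[180:]=0;m[:,:280]=0;m[:,390:]=0
m=cv2.erode(m.astype(np.uint8),np.ones((3,3)))>0
Q=P[m];Q=Q[~np.isnan(Q[:,0])];print(len(Q),np.percentile(Q[:,2],[2,50,98]))
def f(p):
    n=np.array([-np.sin(p[2]),np.cos(p[2])]); d=(Q[:,:2]-p[:2])@n; return np.hypot(d,Q[:,2]-p[3])-.0265
r=least_squares(f,[.44,.396,np.radians(67),.0445],loss='soft_l1',f_scale=.003);p=r.x
a=np.array([np.cos(p[2]),np.sin(p[2])]); s=(Q[:,:2]-p[:2])@a; s0,s1=np.percentile(s,[.5,99.5]); ce=p[:2]+a*(s0+s1)/2
print("axis yaw",np.degrees(p[2]),"centre",ce,"z",p[3],"len",s1-s0,"rms",np.sqrt(np.mean(r.fun**2)))
# silhouette ends via rays: rows of top and bottom at z=.0445 axis
for uv in [(333,18),(325,162.5)]: print(ray(c,uv,.0445)[0], ray(c,uv,.065)[0])
print(plan([ce[0],ce[1],.09],np.degrees(p[2])))
```

```text
7522 [0.05750069 0.06900713 0.07253272]
axis yaw 63.97440095745124 centre [0.44070061 0.39492759] z 0.04502516564741816 len 0.10899713495792951 rms 0.0007062329495221383
[0.46853626 0.45243405 0.0445    ] [0.46553195 0.44674884 0.065     ]
[0.41547432 0.34112426 0.0445    ] [0.41617777 0.34321692 0.065     ]
(array([0.0951, 0.0027, 0.0648]), array([-0.27, -0.27,  3.43]))
```

arm_command(targets=[[[0.04,0.001,0,0,0,2,-1],[0.08,0.002,0.01,0,0,3.4,-1],[0.095,0.003,0.04,-0.2,-0.2,3.4,-1],[0.095,0.003,0.07,-0.2,-0.2,3.4,-1],[0.095,0.003,0.09,-0.2,-0.2,3.4,-1],[0.095,0.003,0.09,-0.2,-0.2,3.4,-1]]])

```text
time_s: 27.0
tool_pos: [0.4386, 0.3933, 0.0603]
tool_rot: [-179.7, 0.3, 64.0]
force: [-0.3, 0.6, 0.5]
grip_width: 0.0869
```

Run:
```python
from h import *
o=st();print(plan([.4407,.3950,.010],64))
```

```text
t 27.0 pos [0.4386 0.3933 0.0603] rot [-179.66    0.32   64.  ] F [-0.3  0.6  0.5] w 0.0869 bd [-73.4 364. ] q [  3.  30. -60.  99.  28.  67. -91.]
(array([0.0027, 0.0014, 0.0503]), array([-0.34,  0.32, -0.  ]))
```

arm_command(targets=[[[0.003,0.0014,0.02,-0.3,0.3,0,-1],[0.003,0.0014,0.04,-0.3,0.3,0,-1],[0.003,0.0014,0.048,-0.3,0.3,0,-1],[0.003,0.0014,0.05,-0.3,0.3,0,-1],[0.003,0.0014,0.05,-0.3,0.3,0,-0.2],[0.003,0.0014,0.05,-0.3,0.3,0,1],[0.003,0.0014,0.05,-0.3,0.3,0,1],[0.003,0.0014,0.05,-0.3,0.3,0,1]]], newtons=20)

```text
time_s: 27.8
tool_pos: [0.4421, 0.3971, 0.015]
tool_rot: [179.7, -0.3, 64.1]
force: [-0.1, 0.9, -0.2]
grip_width: 0.0629
```

arm_command(targets=[[[0,0,0,0,0,0,1],[0,0,0,0,0,0,1]]])

```text
time_s: 28.0
tool_pos: [0.4432, 0.3965, 0.0148]
tool_rot: [179.7, -0.3, 64.0]
force: [2.4, -0.4, 1.3]
grip_width: 0.0527
```

Run:
```python
from h import *
o=st()
c=read_camera("wrist");cv2.imwrite("pics/w11.png",c["img"][:,:,::-1])
```

```text
t 28.0 pos [0.4432 0.3965 0.0148] rot [179.67  -0.32  64.03] F [ 2.4 -0.4  1.3] w 0.0527 bd [-69.1 367.5] q [  1.  33. -57. 101.  31.  63. -93.]
```

View pics/w11.png

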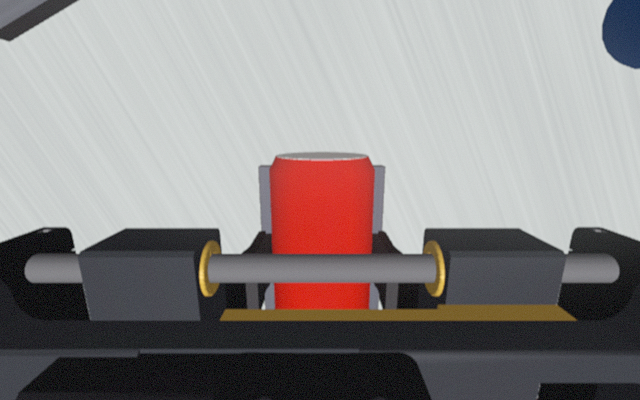

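arm_command(targets=[[[0,0,-0.005,0,0,0,1],[0,0,-0.02,0,0,0,1],[0,0,-0.05,0,0,0,1],[0,0,-0.08,0,0,0,1],[0,0,-0.1,0,0,0,1]]])

```text
time_s: 28.55
tool_pos: [0.4407, 0.3979, 0.1172]
tool_rot: [179.8, -0.4, 64.1]
force: [0.5, 0.2, -1.6]
grip_width: 0.0524
```

Run:
```python
from h import *
o=st(); x,y=b2w(43.7,168.0);print(x,y)
print(plan([x,y,.115],86.5))
c=read_camera("wrist");cv2.imwrite("pics/w12.png",c["img"][:,:,::-1])
```

```text
t 28.55 pos [0.4407 0.3979 0.1172] rot [179.78  -0.41  64.14] F [ 0.5  0.2 -1.6] w 0.0524 bd [-71.7 368.8] q [  5.  27. -63.  96.  25.  72. -89.]
0.5435746453328916 0.1905188249572004
(array([-0.1418,  0.1831,  0.0019]), array([  0.29,  -0.36, -22.36]))
```

View pics/w12.png

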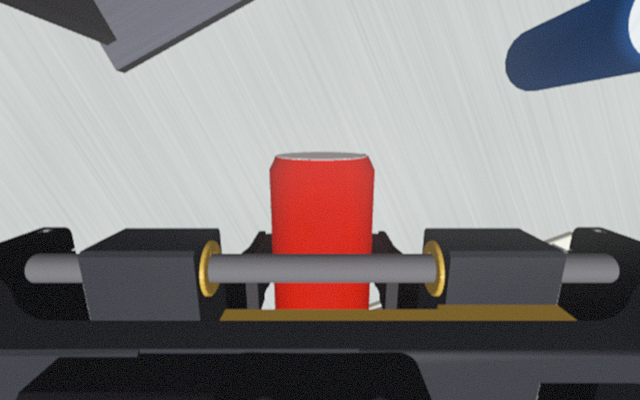

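Can is held and level. Carry it over the ramp.

arm_command(targets=[[[-0.014,0.018,0,0,0,-2,1],[-0.034,0.044,0,0,0,-5,1],[-0.056,0.072,0,0,0,-9,1],[-0.078,0.1,0,0,0,-13,1],[-0.1,0.13,0,0,0,-17,1],[-0.12,0.156,0,0.2,-0.2,-20,1],[-0.135,0.174,0,0.3,-0.4,-22.4,1],[-0.142,0.183,0.002,0.3,-0.4,-22.4,1],[-0.142,0.183,0.002,0.3,-0.4,-22.4,1]]])

```text
time_s: 29.5
tool_pos: [0.5438, 0.1874, 0.1116]
tool_rot: [-179.9, 0.2, 86.3]
force: [-1.0, -0.4, -2.9]
grip_width: 0.0526
```

Run:
```python
from h import *
o=st(); x,y=b2w(43.7,168.0)
print(plan([x,y,.035],86.5))
c=read_camera("wrist");cv2.imwrite("pics/w13.png",c["img"][:,:,::-1])
```

```text
t 29.5 pos [0.5438 0.1874 0.1116] rot [-1.7987e+02  1.7000e-01  8.6250e+01] F [-1.  -0.4 -2.9] w 0.0526 bd [ 44.2 164.9] q [ 32.  27. -67.  99.  27.  72. -45.]
(array([ 0.0033, -0.0003,  0.0766]), array([-0.13,  0.17, -0.25]))
```

View pics/w13.png

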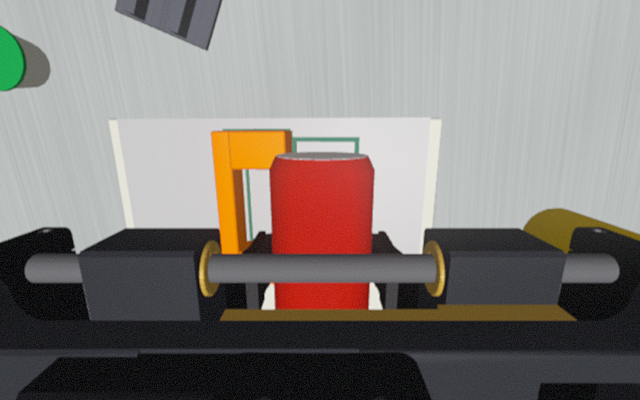

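arm_command(targets=[[[0.002,0,0.02,0,0.1,-0.2,1],[0.003,0,0.045,-0.1,0.1,-0.2,1],[0.003,0,0.065,-0.1,0.1,-0.2,1],[0.003,0,0.076,-0.1,0.1,-0.2,1],[0.003,0,0.078,-0.1,0.1,-0.2,1]]])

```text
time_s: 30.05
tool_pos: [0.5424, 0.1932, 0.0335]
tool_rot: [-179.9, 0.0, 86.8]
force: [0.4, -0.2, -1.9]
grip_width: 0.0525
```

Run:
```python
from h import *
o=st(); x,y=b2w(43.7,168.0)
print(plan([x,y,.025],86.5))
c=read_camera("wrist");cv2.imwrite("pics/w14.png",c["img"][:,:,::-1])
```

```text
t 30.05 pos [0.5424 0.1932 0.0335] rot [-1.7995e+02  3.0000e-02  8.6800e+01] F [ 0.4 -0.2 -1.9] w 0.0525 bd [ 42.3 170.6] q [ 28.  32. -63. 103.  32.  65. -49.]
(array([-0.0026,  0.0014,  0.0085]), array([-0.05,  0.03,  0.3 ]))
```

View pics/w14.png

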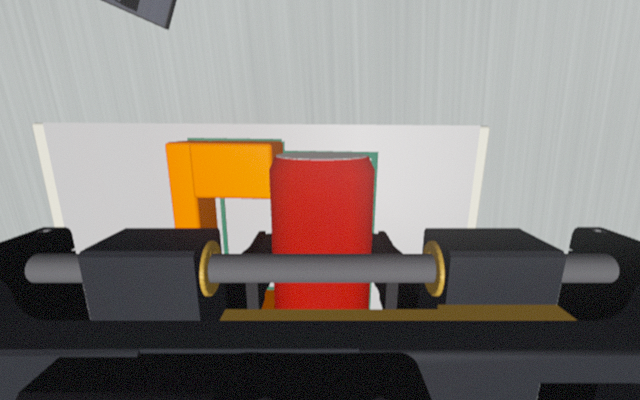

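arm_command(targets=[[[-0.0025,0.002,0.002,0,0,0.3,1],[-0.0025,0.002,0.004,0,0,0.3,1],[-0.0025,0.002,0.006,0,0,0.3,1],[-0.0025,0.002,0.007,0,0,0.3,1]]])

```text
time_s: 30.5
tool_pos: [0.5458, 0.189, 0.0275]
tool_rot: [179.9, 0.1, 86.3]
force: [-0.9, -0.0, -1.3]
grip_width: 0.0524
```

arm_command(targets=[[[0,0,0.001,0,0,0,1],[0,0,0.001,0,0,0,1]]])

```text
time_s: 30.7
tool_pos: [0.5456, 0.189, 0.0263]
tool_rot: [180.0, 0.1, 86.4]
force: [-0.0, -0.4, -1.8]
grip_width: 0.0526
```

Run:
```python
from h import *
o=st(); x,y=b2w(43.7,168.0)
print(plan([x,y,.025],86.5))
```

```text
t 30.7 pos [0.5456 0.189  0.0263] rot [1.7997e+02 5.0000e-02 8.6360e+01] F [-0.  -0.4 -1.8] w 0.0526 bd [ 45.8 166.6] q [ 28.  33. -62. 103.  32.  64. -49.]
(array([ 0.0013, -0.0021,  0.0013]), array([ 0.03,  0.05, -0.14]))
```

arm_command(targets=[[[0.001,-0.001,0,0,0,0,1],[0.001,-0.0015,0.001,0,0,0,1]]])

```text
time_s: 30.9
tool_pos: [0.5441, 0.1906, 0.0255]
tool_rot: [179.9, 0.0, 86.4]
force: [0.7, 1.3, -3.0]
grip_width: 0.0523
```

arm_command(targets=[[[0,0,0.001,0,0,0,1],[0,0,0.001,0,0,0,1]]])

```text
time_s: 31.1
tool_pos: [0.5441, 0.1904, 0.0249]
tool_rot: [180.0, 0.1, 86.4]
force: [-1.7, 0.0, 3.7]
grip_width: 0.0524
```

Run:
```python
from h import *
o=st()
```

```text
t 31.1 pos [0.5441 0.1904 0.0249] rot [1.7997e+02 7.0000e-02 8.6380e+01] F [-1.7  0.   3.7] w 0.0524 bd [ 44.2 167.9] q [ 28.  33. -62. 103.  32.  64. -49.]
```

arm_command(targets=[[[0,-0.0005,0,0,0,0,1],[0,-0.001,0,0,0,0,1]]])

```text
time_s: 31.3
tool_pos: [0.5441, 0.1904, 0.025]
tool_rot: [179.9, 0.0, 86.4]
force: [1.0, -1.3, 3.8]
grip_width: 0.0523
```

arm_command(targets=[[[0,0,0,0,0,0,0.1],[0,0,0,0,0,0,-0.2],[0,0,0,0,0,0,-0.5],[0,0,0,0,0,0,-0.5],[0,0,0,0,0,0,-0.5]]])

```text
time_s: 31.8
tool_pos: [0.5427, 0.1901, 0.0238]
tool_rot: [-180.0, 0.1, 86.4]
force: [0.4, 0.2, 0.3]
grip_width: 0.0636
```

Run:
```python
from h import *
o=st()
c=read_camera("wrist");cv2.imwrite("pics/w15.png",c["img"][:,:,::-1])
```

```text
t 31.8 pos [0.5427 0.1901 0.0238] rot [-1.7999e+02  6.0000e-02  8.6370e+01] F [0.4 0.2 0.3] w 0.0636 bd [ 42.9 167.5] q [ 28.  33. -62. 103.  32.  64. -49.]
```

View pics/w15.png

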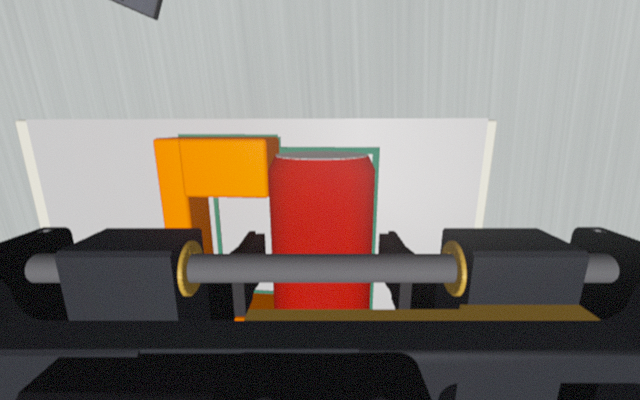

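Can rests against the prongs. Lift straight up and withdraw.

arm_command(targets=[[[0,0,-0.005,0,0,0,-0.6],[0,0,-0.02,0,0,0,-0.6],[0,0,-0.05,0,0,0,-0.6],[0,0,-0.09,0,0,0,-0.6],[0,0,-0.13,0,0,0,-0.6],[-0.04,0,-0.15,0,0,0,-0.6],[-0.09,0,-0.15,0,0,0,-0.6],[-0.12,0,-0.15,0,0,0,-0.6],[-0.12,0,-0.15,0,0,0,-0.6]]])

```text
time_s: 32.75
tool_pos: [0.5362, 0.0644, 0.1752]
tool_rot: [179.9, 0.3, 85.9]
force: [-0.6, 0.7, 0.3]
grip_width: 0.0694
```

Run:
```python
from h import *
o=st()
c=read_camera("wrist");np.save("w16.npy",c,allow_pickle=True);cv2.imwrite("pics/w16.png",c["img"][:,:,::-1])
c=read_camera("scene");cv2.imwrite("pics/s16.png",c["img"][:,:,::-1])
```

```text
t 32.75 pos [0.5362 0.0644 0.1752] rot [179.92   0.26  85.87] F [-0.6  0.7  0.3] w 0.0694 bd [44.1 41.6] q [ 53.  19. -73.  99.  19.  76. -29.]
```

View pics/w16.png

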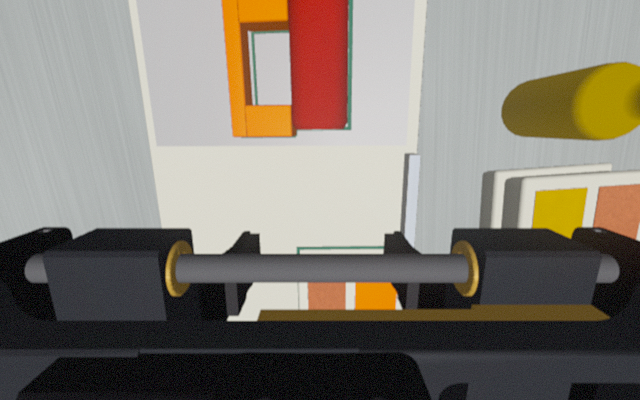

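View pics/s16.png

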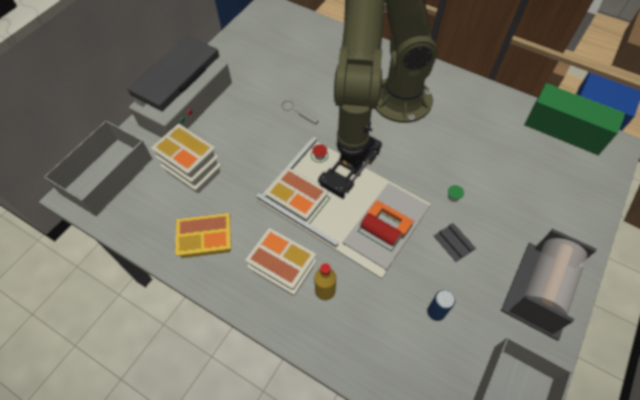

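arm_command(targets=[[[-0.05,0,-0.02,0,0,0,-1],[-0.1,0,-0.03,0,0,0,-1],[-0.15,0,-0.03,0,0,0,-1],[-0.2,0,-0.03,0,0,0,-1],[-0.25,0,-0.03,0,0,0,-1],[-0.3,0,-0.03,0,0,0,-1],[-0.33,0,-0.03,0,0,0,-1],[-0.33,0,-0.03,0,0,0,-1]]])

```text
time_s: 33.65
tool_pos: [0.5141, -0.2638, 0.2044]
tool_rot: [179.9, 0.0, 86.0]
force: [0.4, 0.7, -0.4]
grip_width: 0.0872
```

Run:
```python
from h import *
from scipy.optimize import least_squares
o=st()
c=read_camera("top");P=cloud(c);cv2.imwrite("pics/t17.png",cv2.resize(c["img"][145:285,215:405],None,fx=4.2,fy=4.2,interpolation=cv2.INTER_CUBIC)[:,:,::-1])
w=np.load("w16.npy",allow_pickle=True).item()
for c2,nm,reg in ((w,"wrist",(0,140,285,360)),(c,"top",(160,260,220,300))):
    P=cloud(c2);h=cv2.cvtColor(c2["img"],cv2.COLOR_RGB2HSV).astype(int); m=((h[:,:,0]<6)|(h[:,:,0]>174))&(h[:,:,1]>150)
    k=np.zeros_like(m);k[reg[0]:reg[1],reg[2]:reg[3]]=1; m&=k; m=cv2.erode(m.astype(np.uint8),np.ones((3,3)))>0
    Q=P[m];Q=Q[~np.isnan(Q[:,0])]
    def f(p):
        n=np.array([-np.sin(p[2]),np.cos(p[2])]); d=(Q[:,:2]-p[:2])@n; return np.hypot(d,Q[:,2]-p[3])-.0265
    r=least_squares(f,[.543,.19,np.radians(86),.055],loss='soft_l1',f_scale=.003);p=r.x
    a=np.array([np.cos(p[2]),np.sin(p[2])]); s=(Q[:,:2]-p[:2])@a; s0,s1=np.percentile(s,[.5,99.5]); ce=p[:2]+a*(s0+s1)/2
    print(nm,len(Q),"yaw",np.degrees(p[2]),"bd",w2b(*ce),"z",p[3],"len",s1-s0)
# box corners top
```

```text
t 33.65 pos [ 0.5141 -0.2638  0.2044] rot [1.7995e+02 4.0000e-02 8.5980e+01] F [ 0.4  0.7 -0.4] w 0.0872 bd [  42.  -287.3] q [ 79.  22. -68.  92.  21.  80.   5.]
wrist 6784 yaw 86.49991112824668 bd [ 42.05033829 160.55999693] z 0.05508731120710308 len 0.09923392775289297
top 544 yaw 86.546442021469 bd [ 42.33921475 162.25578467] z 0.05326791091833777 len 0.10198435457695121
```

View pics/t17.png

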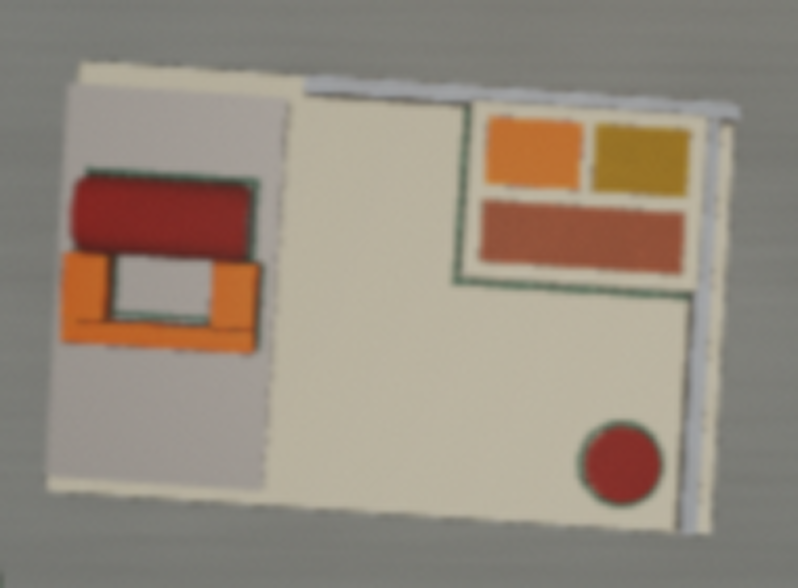

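Run:
```python
from h import *
w=np.load("w16.npy",allow_pickle=True).item()
print([w2b(*ray(w,(320,129.5),z)[0,:2]) for z in (.04,.055,.075)])
t=read_camera("top")
for X,Y in ((73,215),(250,222)): print([np.round(w2b(*ray(t,(X/4.2-.4+215,Y/4.2-.4+145),z)[0,:2]),1) for z in (.055,.07)])
cv2.imwrite("pics/w16c.png",cv2.resize(w["img"][0:150,210:370],None,fx=5,fy=4)[:,:,::-1])
```

```text
[array([ 42.77959532, 107.61664576]), array([ 42.84221561, 107.7830279 ]), array([ 42.92570934, 108.00487075])]
[array([ 40. , 224.1]), array([ 39.1, 220.7])]
[array([ 42.9, 105.9]), array([ 42. , 104.2])]
```

View pics/w16c.png

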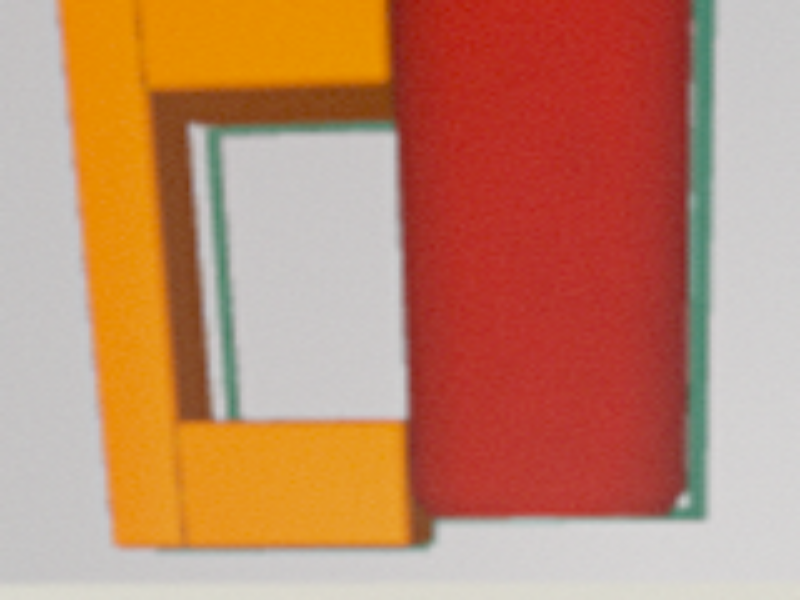

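```bash
python3 -c "
from h import *
st(); print(sign_off())"
```

```text
t 33.75 pos [ 0.5155 -0.2571  0.205 ] rot [ 1.7991e+02 -7.0000e-02  8.6450e+01] F [-0.2  1.3 -0. ] w 0.0874 bd [  43.  -280.5] q [ 79.  22. -69.  92.  20.  80.   5.]
the job is handed in; nothing more can be done
None
```

The meal set is made up and handed in at 33.8 s, in the order asked, with the arm clear of everything.

- **Meal box:** I pushed it against the side stop, then the far stop, then nudged it against the side stop again. The forces I read at the end of each push never passed about 15 N. The second nudge ended at the same position as the first, so it is flush. The last top view shows it square in the corner.
- **Can stop:** it lies flat in its outline with the prongs uphill. The close-up suggests it sits about 1–2 mm downhill of the middle of its outline. I judged that close enough and did not move it again.
- **Can:** it rests across the ramp against the prongs, square to the board. Its centre is at about board x 42, y 165 mm and 54–55 mm above the table. It stayed put after I let go.
- **Other items:** nothing else looks moved in the last scene picture, and I touched none of it.

**Fingertip height:** the fingertips sit roughly 20–24 mm higher than the reported tool position. My first grasp of the can stop closed on air above the bar because of this. I measured the offset in the wrist camera's depth image, corrected for it, and the later grasps and placements used the correction.

**Joint range:** joint 3 came within about 1.5° of its limit while I carried the can stop over. I backed off and took a wider route.

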